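# Bed the heat-spreader tile in an open radio

## Robot

A 6-joint arm with a two-finger parallel gripper is mounted at the origin on the work surface. World frame = base frame: x ahead of the robot, y to its left, z up, the work surface at z = 0. Lengths are in m, angles in rad, forces in N, time in s.
With the tool pointing down it reaches from about 0.375 to 0.975 m from the base axis. Payload 3.8 kg.
Tool frame: the origin (TCP) lies at the very end of the fingers, on their centre line; the grasp point (between the pads) lies 19 mm behind it (r.pinch_z is the distance from the TCP to the grasp point, in m); x points along the fingers, y is the direction in which the jaws open and shut, and the axes are right-handed (so a half turn about x gives the same grasp; the last joint's range is limited). The gripper opens to 88 mm and grips with 3 to 60 N. Pads are 18 mm wide; open, the fingers measure 123 mm over their backs; the gripper's body (75 mm by 187 mm) begins 45 mm behind the grasp point.
Start: joints at [-1.339, 0.264, 1.604, -0, 1.274, -0.037], TCP at [0.179, -0.651, 0.239] pointing down, gripper open.
Joint ranges: [-2.63, 2.63], [-0.94, 2.18], [0.31, 2.57], [-1.31, 4.45], [0, 2.66], [-2.55, 2.55]. Speed limits (rad/s): [2.57, 2.57, 3.14, 3.14, 3.14, 3.14].

## Interface

Orientations are given as a unit quaternion [w, x, y, z].
In Python, from bench import sense, capture, get_calibration, r, nets gives the robot as it stands.
- The arm moves only by the tool send_rows, never from a script. Its arguments are lists of equal length, an entry for each row: "linear": the shift along the tool's x, y, z in mm, a list of three; "turn": the turn, a rotation vector about the tool's x, y, z in rad, a list of three; "claw": the finger opening in mm, from 0 to 88.1. A call has 1 to 5 rows; each row shifts and turns the commanded pose from where the row before left it, along the tool's axes as they then stand; what a row does not reach is not made up. A row lasts 1/10 s, in which the tool goes at most 50 mm and 8.59 degrees, less where a joint would pass 70% of its speed; a pose out of reach is approached as far as the arm can. A call is refused whole if a number of a shift passes 50 or a number of a turn 0.15, either way. A call with a gripper value outside its range is refused whole. The fingers move at their own pace and stop on an object; "force" is the grip in N (left out, the last holds). Time passes only in rows, so rows that do not move let the fingers close. It gives the time, the measured TCP pose, the force and the opening at its end, in the units of the state.
- sense(): the state, without advancing time (a new reading comes with each control period).
- capture(name): name is "scene" or "side" or "wrist"; returns the picture (400x640x3 uint8, blue, green, red); there is no depth.
- get_calibration(name): a dict with "vertical_fov" (degrees; the focal length in pixels is half the picture's height over the tangent of half this angle, whatever the lens; pixels are square), "cx", "cy" (the principal point, pixels), "position" and "attitude" of the camera in the world. Camera axes: x right, y up, looking along -z (the intrinsics and any distortion apply to the point x, -y, -z); pixel columns grow to the right and rows downward; lengths in m; the calibration is good to about 2 mm. A picture is of the moment at which its call begins: read the wrist's pose just before it. get_calibration takes no time and is no camera call; for the wrist camera it gives the pose at the moment of the call.
- r.close_job(): hands the job in, once; it reports no verdict.
Trained networks look in the newest picture that a camera, given by its name, has taken for a name from the list of things; names that differ only in an ending like _2 or _b are one class to them, and where a whole thing is asked for, a point or a joint stands for the part that bears it (a point fixed in the world has none). Each returns a list of dicts, best first, with "score" (0 to 1); they miss things now and then, are a little off and sometimes report something else, mostly with a low value. They report only what shows in the picture. A call takes as long as a camera call. They do not tell look-alikes from the thing itself.
- nets.find_in(name, camera): "at" ([row, column] in pixels, amid what is visible of it).
- nets.regions_of(name, camera): "mask" (400x640 bool, what is visible of it) and "at" ([row, column] in pixels, amid what is visible of it).
The state is a dict: "t": time; "q": joint angles; "joint_vel": joint speeds; "joint_torque": joint torques, N m; "tool_pos": TCP position; "tool_rot": TCP orientation; "contact_force": force on the tool from outside, world axes, zero at the start; "wrist_torque": the same for the moment, N m; "opening": finger opening in m.
Only numpy, scipy, OpenCV 4.12 (cv2) and the standard library are available. Lean on these libraries where they do the work, as an engineer would, in place of code of your own. Each camera call takes 0.05 s, during which the arm holds its last target.

## Task

In the open radio, one of the large square cans around the white tile stands proud: press it fully home. Then take the grey spacer block from its wooden stand, slide it down upright to the chassis floor in the only gap beside the tile that is wide enough for it, centred between the tile and the small can, and let go of it. Last, press the sprung tile down with the fingers until it is flush with the cans around it, and finish while still holding it pressed flush; leave everything else where it stands.

Things in the scene. Friction and masses are not known exactly. Their poses are not given: they have to be found in the camera images.
- chassis: open radio chassis, a dark 240 x 240 mm plate fixed on the table; origin: centre of its underside, z up; floor 10 mm above it. Face plate 46 mm high at +x, flanges 22 mm high on the other sides. Four square cans stand 67 mm from the tile's centre (centre to centre) at chassis +x, -x, +y, -y, in varying order; tops 38 mm above the table when home. Corner parts: under 28 mm.
- tile_top (a point): centre of the top face of the white ceramic tile, 70 x 70 x 10 mm, on springs in the middle of the chassis; z up, x and y along the chassis's. Untouched, the top is 44 mm above the table (6 mm proud of the cans); flush and on its stop, 38 mm. The gap from tile to can is 16 mm at the small can, 8 mm at the three large ones.
- tile (a joint): how far the tile is pressed down, m: 0 untouched, 0.006 flush with the cans (hard stop). It needs about 2 N to start and 7 N to be held flush, and springs back up when let go.
- plug_top (a point): centre of the top face of the plug-in can, one of the three large cans (48 x 48 mm, 28 mm tall); it stands on its pins 6 to 10 mm higher than the others until pressed home. Its x and y axes lie along the chassis's x and y.
- can_plug (a joint): how far the plug-in can is pushed into its socket, m: 0 to 0.004 at the start, 0.010 fully home (hard stop). It slides stiffly, at about 6 N, and stays where it is left.
- can_small: a plain square aluminium shielding can, 32 x 32 mm, 28 mm tall, fixed on the chassis floor; the small one of the four. Origin at the centre of its underside, on the chassis floor. Its x and y axes lie along the chassis's x and y.
- can_a: a plain square aluminium shielding can, 48 x 48 mm, 28 mm tall, fixed on the chassis floor; a large one, already home. Origin at the centre of its underside. Its x and y axes lie along the chassis's x and y.
- can_b: a plain square aluminium shielding can, 48 x 48 mm, 28 mm tall, fixed on the chassis floor; a large one, already home. Origin at the centre of its underside. Its x and y axes lie along the chassis's x and y.
- spacer: the spacer, a plain grey plastic block 12 mm thick (x), 40 mm long (y), 70 mm tall (z), about 45 g; origin: centre of its underside. The lowest 5 mm are stepped down to 9 mm thick as a lead-in. It starts upright in its stand's slot, underside 6 mm above the table, its top 48 mm clear of the stand. In place, the same foot is down on the chassis floor and its thickness spans the gap.
- stand: wooden stand, 70 x 70 x 28 mm, fixed on the table, with a slot 17 mm wide along its y axis in which the spacer stands; origin at the centre of its underside; its axes are the spacer's at the start.
- meter: bystander, to be left alone: the orange multimeter, 175 x 85 x 46 mm, lying flat; origin at its underside
- mouse: bystander, to be left alone: a black computer mouse, 105 x 60 x 32 mm; origin at its underside
- driver: bystander, to be left alone: a screwdriver lying on the table, about 200 mm long; origin at its underside
- capacitor: bystander, to be left alone: a loose black capacitor standing upright, 25 mm across, 40 mm tall; origin at its underside
- drink_tin: bystander, to be left alone: a blue drink tin, 66 mm across, 115 mm tall; origin at its underside
Mind the look-alikes: they are no part of the job. Of the things shaped like the spacer, the grey one is meant.

How it is judged:
By the outcome, as a careful person would: the job done as asked, in the order asked, and still so for the second after the job is handed in, while the arm keeps its last pose, push and grip.
It also fails if it takes over 64 s, if anything falls off the work surface, if the arm or the gripper's body presses on something with over 40 N, if the wrist force passes 120 N, or if a joint passes its speed limit or range.

## Working session

There is one attempt and no reset: what is moved stays moved. The work goes in short steps, Python scripts to look and compute and a tool call to move; the robot and the scene stay as the last step left them, time stands still between calls to the robot, and variables do not carry over. Pictures are saved under pics/ and viewed, and the job is handed in when it is done.

Besides the shell and the picture viewer there is one more tool, called after "Request:" as a command line: name --argument value ..., lists and objects as JSON in quotes. send_rows: Moves the arm, as the interface text tells. Its arguments: {"type":"object","properties":{"linear":{"type":"array"},"turn":{"type":"array"},"claw":{"type":"array"},"force":{"type":"number"}},"required":["linear","turn","claw"]}

```bash
ls; mkdir -p pics
python3 - <<'E'
from bench import sense, capture, get_calibration, r, nets
import cv2
print(sense())
for n in ["scene","side","wrist"]:
    c=get_calibration(n);print(n,c)
    cv2.imwrite(f"pics/{n}0.png",capture(n))
print(r.pinch_z)
E
```

```text
pics
{'t': 0.0, 'q': array([-1.33888413e+00,  2.64756027e-01,  1.60537212e+00,  7.25753692e-06,
        1.27370421e+00, -3.68775487e-02]), 'joint_vel': array([ 0.00155801,  0.00064192,  0.00061033, -0.00044962,  0.0003271 ,
       -0.00142781]), 'joint_torque': array([ 4.90532711e-04, -5.02116823e+01, -3.56866693e+01,  7.29615055e-02,
        2.93811411e-02, -1.78255018e-04]), 'tool_pos': array([ 0.17910698, -0.65006252,  0.23738709]), 'tool_rot': array([-0.09395657, -0.70065552, -0.09553323,  0.70080483]), 'contact_force': array([ 0.00663943, -0.26110596,  0.38206606]), 'wrist_torque': array([-0.0265713 , -0.03343331,  0.04933436]), 'opening': 0.08821579637700316}
scene {'vertical_fov': 55.99148981484504, 'cx': 319.73567280528533, 'cy': 199.90523469125523, 'position': array([ 0.8268263 , -0.35692856,  0.88106738]), 'attitude': array([0.90310993, 0.24731043, 0.09520161, 0.33788557])}
side {'vertical_fov': 52.84515962019054, 'cx': 322.135168032716, 'cy': 201.951150719995, 'position': array([0.35201121, 0.94471079, 0.62616702]), 'attitude': array([-0.08267479, -0.03928919,  0.49309511,  0.86514649])}
wrist {'vertical_fov': 63.07638052363989, 'cx': 319.12490490533486, 'cy': 192.8224188183204, 'position': array([ 0.24910304, -0.63141347,  0.38330807]), 'attitude': array([ 0.78730752, -0.11274616,  0.08760996, -0.59979969])}
0.0187
```

View pics/scene0.png

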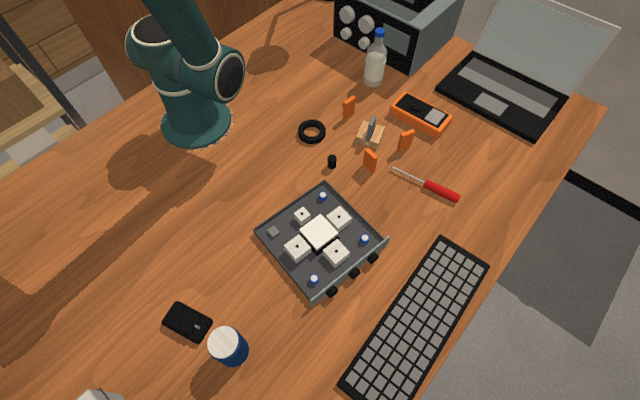

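View pics/side0.png

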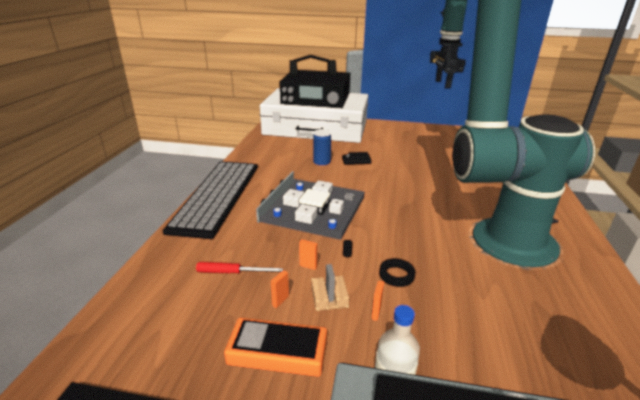

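View pics/wrist0.png

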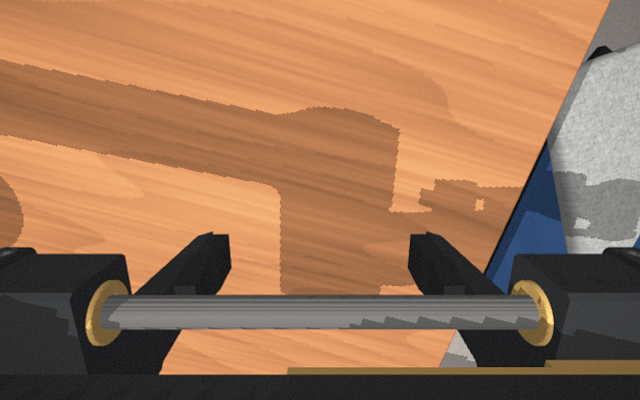

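The scene view shows the radio at about (320,240), the grey spacer in its stand at (370,132) with orange look-alikes around it, and the small can at (302,214). The side view agrees. Next I'll measure.

```bash
cat > h.py <<'E'
import numpy as np, cv2
from scipy.spatial.transform import Rotation as R
from bench import sense, capture, get_calibration, r, nets
def rot(q): return R.from_quat([q[1],q[2],q[3],q[0]]).as_matrix()
def ray(c,rc):
    f=200/np.tan(np.radians(c['vertical_fov'])/2)
    d=rot(c['attitude'])@np.array([(rc[1]-c['cx'])/f,-(rc[0]-c['cy'])/f,-1.])
    return np.array(c['position']),d/np.linalg.norm(d)
def plane(c,rc,z):
    o,d=ray(c,rc); return o+d*(z-o[2])/d[2]
def tri(obs):
    A=np.zeros((3,3));b=np.zeros(3);L=[ray(c,p) for c,p in obs]
    for o,d in L:
        M=np.eye(3)-np.outer(d,d);A+=M;b+=M@o
    x=np.linalg.solve(A,b)
    return x,[np.linalg.norm((np.eye(3)-np.outer(d,d))@(x-o))*1e3 for o,d in L]
def proj(c,P):
    f=200/np.tan(np.radians(c['vertical_fov'])/2)
    p=rot(c['attitude']).T@(np.asarray(P,float)-c['position'])
    return np.array([c['cy']-f*p[1]/-p[2], c['cx']+f*p[0]/-p[2]])
def tool():
    s=sense(); M=rot(s['tool_rot']); return s,M
E
python3 - <<'E'
from h import *
np.set_printoptions(precision=4,suppress=True)
for n in ["scene","side"]:
    im=capture(n); c=get_calibration(n)
    for k,z in [("tile_top",.044),("plug_top",.045),("can_small",.038),("can_a",.038),("spacer",.06),("stand",.02),("chassis",.01)]:
        try:
            for d in nets.find_in(k,n)[:5]: print(n,k,round(d['score'],2),np.round(d['at'],1),plane(c,d['at'],z))
        except Exception as e: print(k,e)
    if n=="scene":
        cv2.imwrite("pics/s1.png",cv2.resize(im[170:310,240:400],None,fx=5,fy=4.2857 if 0 else 4.28,interpolation=cv2.INTER_CUBIC)[:600,:800]); cv2.imwrite("pics/s2.png",cv2.resize(im[85:185,320:440],None,fx=6,fy=6,interpolation=cv2.INTER_CUBIC))
    else:
        cv2.imwrite("pics/s3.png",cv2.resize(im[165:245,250:380],None,fx=6,fy=6,interpolation=cv2.INTER_CUBIC)); cv2.imwrite("pics/s4.png",cv2.resize(im[230:330,260:400],None,fx=5,fy=5,interpolation=cv2.INTER_CUBIC))
E
```

```text
scene tile_top 0.64 [229.  316.6] [ 0.5458 -0.0528  0.044 ]
scene plug_top 0.81 [246.4 295.8] [ 0.5391 -0.121   0.045 ]
scene can_small 0.73 [216.9 300.7] [ 0.4907 -0.0514  0.038 ]
scene can_a 0.8 [253.1 335.9] [ 0.6214 -0.0686  0.038 ]
scene can_a 0.71 [218.8 339.7] [0.569  0.0093 0.038 ]
scene spacer 0.79 [160.4 368.3] [0.5204 0.1881 0.06  ]
scene spacer 0.7 [127.8 368.9] [0.4514 0.2815 0.06  ]
scene spacer 0.66 [106.8 348.6] [0.3559 0.3075 0.06  ]
scene spacer 0.63 [140.7 409.3] [0.5655 0.3176 0.06  ]
scene stand 0.87 [135. 368.] [0.4481 0.2886 0.02  ]
scene stand 0.45 [346.7 228.3] [ 0.5806 -0.382   0.02  ]
scene chassis 0.94 [239.7 318.4] [ 0.5578 -0.0601  0.01  ]
scene chassis 0.67 [248.2 297.6] [ 0.5338 -0.1117  0.01  ]
side tile_top 0.57 [198.1 313.6] [ 0.5505 -0.0369  0.044 ]
side plug_top 0.45 [184.7 321. ] [ 0.5443 -0.1195  0.045 ]
side can_small 0.54 [205.  334.8] [ 0.4861 -0.0213  0.038 ]
side can_a 0.65 [195.5 295.7] [ 0.607  -0.0512  0.038 ]
side can_a 0.57 [212.8 306.6] [0.5553 0.0352 0.038 ]
side can_a 0.51 [144.3 322.1] [ 0.6018 -0.4492  0.038 ]
side spacer 0.76 [297.6 377.5] [0.3437 0.3469 0.06  ]
side spacer 0.71 [282.4 330. ] [0.4428 0.322  0.06  ]
side spacer 0.56 [252.3 308.2] [0.5081 0.2328 0.06  ]
side spacer 0.55 [287.4 280.7] [0.5384 0.3563 0.06  ]
side stand 0.75 [289.1 328.5] [0.4489 0.2996 0.02  ]
side stand 0.62 [268.6 224.2] [0.6951 0.28   0.02  ]
side chassis 0.72 [206.7 314.4] [ 0.5497 -0.0455  0.01  ]
```

View pics/s1.png

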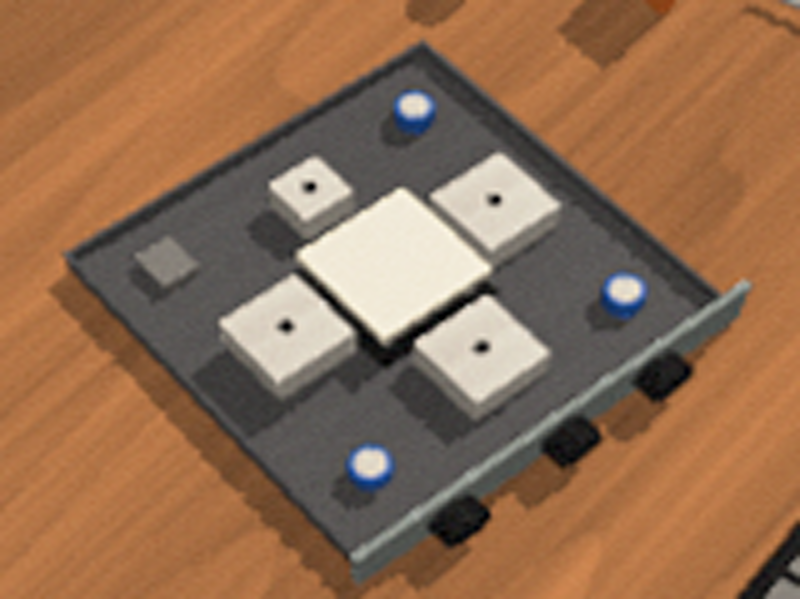

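View pics/s2.png

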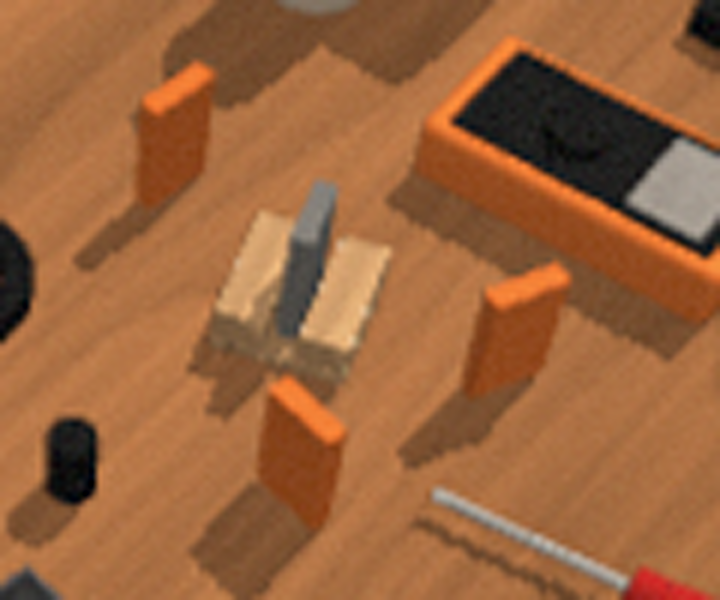

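View pics/s3.png

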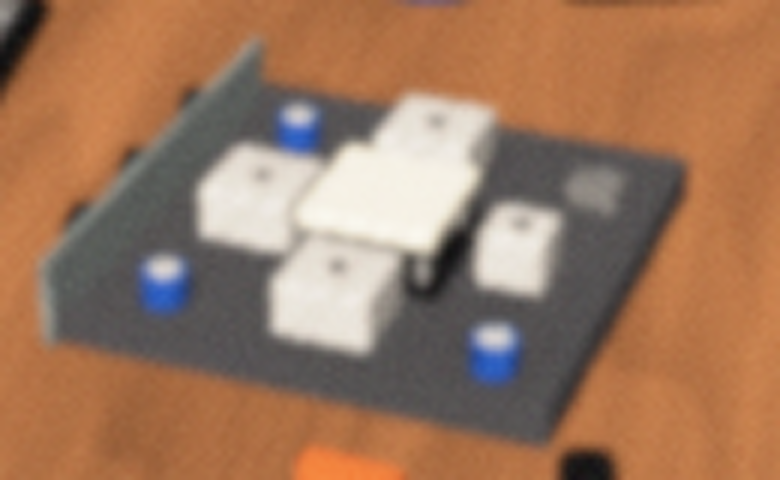

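View pics/s4.png

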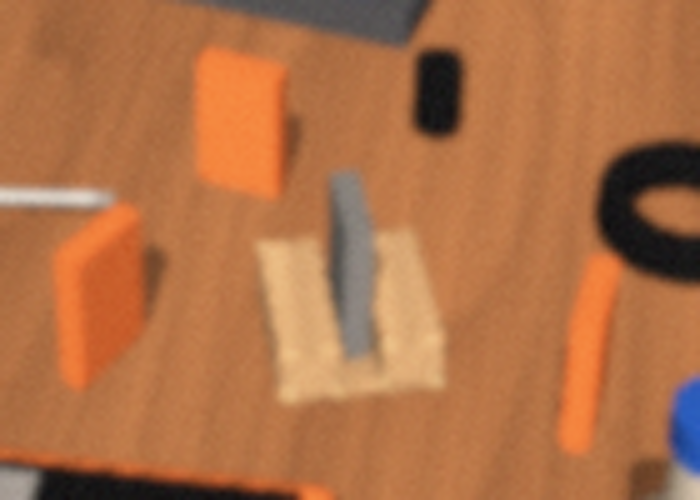

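The plug-in can is probably the chassis -y one: the network picks it and its shadow is bigger. I'll triangulate the black dots on the can tops, plus the spacer's top.

Run:
```python
from h import *
np.set_printoptions(precision=4,suppress=True)
a=get_calibration("scene");b=get_calibration("side")
D={"+y":((216.5,338.8),(209.2,306.3)),"-y":((246.2,297.2),(185.2,322.7)),"+x":((251.1,336.4),(194,293.8)),"small":((213.7,301.8),(202.2,336.8)),
"sp_near":((85+238/6,320+305/6),(230+176/5,260+345/5)),}
for k,(p,q) in D.items(): print(k,*tri([(a,p),(b,q)]))
# tile corners in scene
for p in [(187/4.28+170,402/5+240),(268/4.28+170,492/5+240),(343/4.28+170,386/5+240),(260/4.28+170,297/5+240)]: print(plane(a,p,.044))
```

```text
+y [0.5616 0.0138 0.0356] [np.float64(0.72847842013814), np.float64(0.7284784201383763)]
-y [ 0.5399 -0.1184  0.044 ] [np.float64(1.0932684718242902), np.float64(1.0932684718241326)]
+x [ 0.617  -0.0631  0.035 ] [np.float64(1.2824591475784777), np.float64(1.2824591475784672)]
small [ 0.4844 -0.0419  0.0351] [np.float64(1.0053799599958033), np.float64(1.0053799599958324)]
sp_near [0.4529 0.2843 0.0728] [np.float64(1.3199440380395768), np.float64(1.3199440380397016)]
[ 0.5246 -0.0141  0.044 ]
[ 0.5929 -0.025   0.044 ]
[ 0.5842 -0.0942  0.044 ]
[ 0.5169 -0.0842  0.044 ]
```

The -y can stands about 9 mm higher than the others, so it is the plug. The chassis yaw is about -9.2° and the tile centre is near (0.551, -0.053). Next is a helper to work out moves.

```bash
cat >> h.py <<'E'
def goal(yaw):  # tool x down, tool y horizontal at yaw (world), z = x cross y
    x=np.array([0,0,-1.]);y=np.array([np.cos(yaw),np.sin(yaw),0]);return np.column_stack([x,y,np.cross(x,y)])
def delta(p,yaw):
    s,M=tool(); G=goal(yaw)
    rv=R.from_matrix(M.T@G).as_rotvec(); d=M.T@(np.asarray(p)-s['tool_pos'])*1e3
    print("t",round(s['t'],2),"pos",np.round(s['tool_pos'],4),"yaw y",round(np.arctan2(M[1,1],M[0,1]),4),"tilt",np.round(M[:,0],3))
    print(" shift tool mm",np.round(d,1),"turn",np.round(rv,4),"F",np.round(s['contact_force'],1),"op",round(s['opening'],4))
E
python3 - <<'E'
from h import *
np.set_printoptions(precision=4,suppress=True)
s,M=tool();print(M)
for y in (-.16,np.pi-.16,np.pi/2-.16,-np.pi/2-.16): delta([.50,-.16,.24],y)
a=get_calibration("scene");b=get_calibration("side")
for p in [(85+238/6,320+305/6),(85+185/6,320+322/6)]: print("sp top",plane(a,p,.076))
for p in [(176,345)]: print(plane(b,(230+p[0]/5,260+p[1]/5),.076))
# stand top corners in scene
for p in [(262,212),(388,245),(345,352),(215,318)]: print("stand",plane(a,(85+p[1]/6,320+p[0]/6),.028))
c=get_calibration("wrist"); print("cam in tool",M.T@(c['position']-s['tool_pos']), M.T@rot(c['attitude']))
E
```

```text
[[-0.      0.2656 -0.9641]
 [-0.     -0.9641 -0.2656]
 [-1.      0.      0.    ]]
t 0.95 pos [ 0.1793 -0.6508  0.2387] yaw y -1.3019 tilt [-0. -0. -1.]
 shift tool mm [  -1.3 -387.9 -439.6] turn [-1.1419  0.     -0.    ] F [ 0.4 -0.3  0.1] op 0.0879
t 0.95 pos [ 0.1793 -0.6508  0.2387] yaw y -1.3019 tilt [-0. -0. -1.]
 shift tool mm [  -1.3 -387.9 -439.6] turn [ 1.9997 -0.     -0.    ] F [ 0.4 -0.3  0.1] op 0.0879
t 0.95 pos [ 0.1793 -0.6508  0.2387] yaw y -1.3019 tilt [-0. -0. -1.]
 shift tool mm [  -1.3 -387.9 -439.6] turn [-2.7127  0.      0.    ] F [ 0.4 -0.3  0.1] op 0.0879
t 0.95 pos [ 0.1793 -0.6508  0.2387] yaw y -1.3019 tilt [-0. -0. -1.]
 shift tool mm [  -1.3 -387.9 -439.6] turn [ 0.4289  0.     -0.    ] F [ 0.4 -0.3  0.1] op 0.0879
sp top [0.4558 0.2819 0.076 ]
sp top [0.4417 0.314  0.076 ]
[0.4512 0.2874 0.076 ]
stand [0.4069 0.3197 0.028 ]
stand [0.4676 0.3433 0.028 ]
stand [0.4921 0.2746 0.028 ]
stand [0.4316 0.2503 0.028 ]
cam in tool [-0.1458  0.0002 -0.0725] [[ 0.0007  0.2827 -0.9592]
 [ 1.      0.0003  0.0008]
 [ 0.0005 -0.9592 -0.2827]]
```

```bash
cat >> h.py <<'E'
def plan(p,yaw,n,ang=None):
    """print n rows straight to p; rotation spread evenly over n rows"""
    s,M=tool(); G=goal(yaw); rv=R.from_matrix(M.T@G).as_rotvec()
    P=s['tool_pos'].copy(); lin=[];tr=[]
    for i in range(n):
        w=P+(np.asarray(p)-P)/(n-i); d=np.round(M.T@(w-P)*1e3,1 if n<3 else 0)
        t=np.round(rv/n,4); P=P+M@d/1e3; M=M@R.from_rotvec(t).as_matrix()
        lin.append(d.tolist());tr.append(t.tolist())
    for i in range(0,n,5): print("lin",lin[i:i+5],"\n turn",tr[i:i+5])
    print("end",P)
E
python3 -c "
from h import *
plan([.54,-.075,.24],-.16,15)"
```

```text
lin [[-0.0, -31.0, -33.0], [-0.0, -28.0, -36.0], [-0.0, -25.0, -38.0], [-0.0, -22.0, -39.0], [-0.0, -19.0, -41.0]] 
 turn [[-0.0761, 0.0, -0.0], [-0.0761, 0.0, -0.0], [-0.0761, 0.0, -0.0], [-0.0761, 0.0, -0.0], [-0.0761, 0.0, -0.0]]
lin [[-0.0, -16.0, -42.0], [-0.0, -13.0, -44.0], [-0.0, -9.0, -44.0], [-0.0, -6.0, -45.0], [-0.0, -3.0, -45.0]] 
 turn [[-0.0761, 0.0, -0.0], [-0.0761, 0.0, -0.0], [-0.0761, 0.0, -0.0], [-0.0761, 0.0, -0.0], [-0.0761, 0.0, -0.0]]
lin [[-0.0, 1.0, -45.0], [-0.0, 4.0, -45.0], [-0.0, 8.0, -45.0], [-1.0, 11.0, -44.0], [-0.0, 14.0, -43.0]] 
 turn [[-0.0761, 0.0, -0.0], [-0.0761, 0.0, -0.0], [-0.0761, 0.0, -0.0], [-0.0761, 0.0, -0.0], [-0.0761, 0.0, -0.0]]
end [ 0.53950165 -0.075169    0.23973133]
```

Request:
send_rows --linear '[[0,-31,-33],[0,-28,-36],[0,-25,-38],[0,-22,-39],[0,-19,-41]]' --turn '[[-0.076,0,0],[-0.076,0,0],[-0.076,0,0],[-0.076,0,0],[-0.076,0,0]]' --claw '[88,88,88,88,88]'

```text
t: 1.45
tool_pos: [0.3004, -0.4576, 0.2389]
tool_rot: [0.226, 0.67, 0.226, -0.67]
contact_force: [0.1, -0.5, 0.9]
opening: 0.0883
```

Request:
send_rows --linear '[[0,-16,-42],[0,-13,-44],[0,-9,-44],[0,-6,-45],[0,-3,-45]]' --turn '[[-0.076,0,0],[-0.076,0,0],[-0.076,0,0],[-0.076,0,0],[-0.076,0,0]]' --claw '[88,88,88,88,88]'

```text
t: 1.95
tool_pos: [0.4205, -0.2658, 0.2391]
tool_rot: [0.349, 0.615, 0.348, -0.615]
contact_force: [0.4, 0.0, 0.3]
opening: 0.0878
```

Request:
send_rows --linear '[[0,1,-45],[0,4,-45],[0,8,-45],[0,11,-44],[0,14,-43]]' --turn '[[-0.076,0,0],[-0.076,0,0],[-0.076,0,0],[-0.076,0,0],[-0.076,0,0]]' --claw '[88,88,88,88,88]'

```text
t: 2.45
tool_pos: [0.5408, -0.0737, 0.2391]
tool_rot: [0.459, 0.538, 0.459, -0.538]
contact_force: [0.3, -0.3, -0.1]
opening: 0.0881
```

Request:
send_rows --linear '[[0,0,0],[0,0,0]]' --turn '[[0,0,0],[0,0,0]]' --claw '[88,88]'

```text
t: 2.65
tool_pos: [0.5401, -0.0747, 0.2386]
tool_rot: [-0.458, -0.538, -0.458, 0.539]
contact_force: [-0.0, -0.6, 0.2]
opening: 0.088
```

Run:
```python
from h import *
delta([.54,-.075,.24],-.16)
np.save("c1.npy",get_calibration("wrist"),allow_pickle=True)
cv2.imwrite("pics/w1.png",capture("wrist"))
```

```text
t 2.65 pos [ 0.5401 -0.0747  0.2386] yaw y -0.16 tilt [-0.001 -0.    -1.   ]
 shift tool mm [-1.4 -0.   0.4] turn [0.     0.0005 0.0004] F [-0.  -0.6  0.2] op 0.088
```

View pics/w1.png

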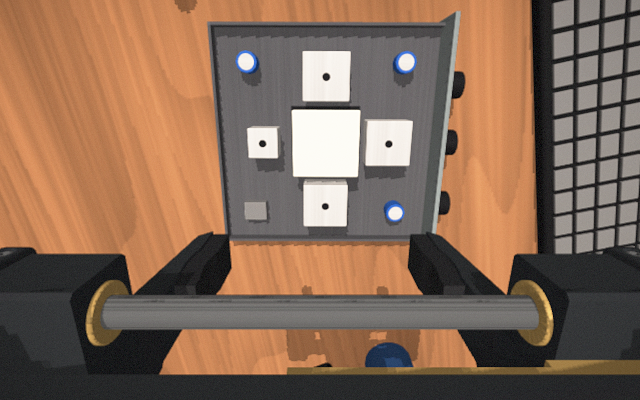

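The wrist view shows the whole radio. The dots on the can tops are at (76,326) for +y, (144,389) for +x, (143,262) for the small can and (206,325) for the -y plug, and the tile spans rows 108–177, columns 292–360. I'll take a second view closer to the plug.

Request:
send_rows --linear '[[20,-5,22],[20,-4,22],[0,0,0],[0,0,0]]' --turn '[[0,0,0],[0,0,0],[0,0,0],[0,0,0]]' --claw '[88,88,88,88]'

```text
t: 3.1
tool_pos: [0.523, -0.1187, 0.1986]
tool_rot: [-0.457, -0.54, -0.457, 0.54]
contact_force: [0.9, 0.0, 0.7]
opening: 0.0881
```

Run:
```python
from h import *
np.save("c2.npy",get_calibration("wrist"),allow_pickle=True)
cv2.imwrite("pics/w2.png",capture("wrist"))
```

```text
(no output)
```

View pics/w2.png

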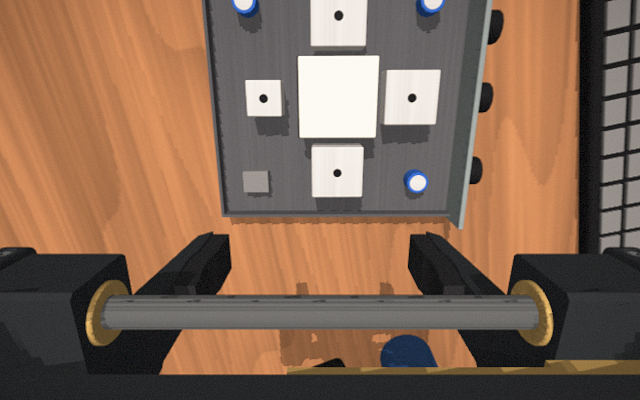

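```bash
cat > m.py <<'E'
from h import *
np.set_printoptions(precision=4,suppress=True)
def dots(f,approx):
    g=cv2.cvtColor(cv2.imread(f),cv2.COLOR_BGR2GRAY).astype(float); out=[]
    for (r0,c0) in approx:
        w=g[r0-6:r0+7,c0-6:c0+7]; k=np.clip(150-w,0,None); rr,cc=np.mgrid[r0-6:r0+7,c0-6:c0+7]
        out.append(((rr*k).sum()/k.sum(),(cc*k).sum()/k.sum()))
    return out
def tilec(f,rc):
    g=cv2.cvtColor(cv2.imread(f),cv2.COLOR_BGR2GRAY); m=(g>240).astype(np.uint8)
    n,l,st,ce=cv2.connectedComponentsWithStats(m); i=l[rc]; 
    rect=cv2.minAreaRect(np.argwhere(l==i)[:,::-1].astype(np.float32)); print(st[i],ce[i],rect)
    return ce[i][::-1],cv2.boxPoints(rect)
E
python3 - <<'E'
from m import *
c1=np.load("c1.npy",allow_pickle=True).item();c2=np.load("c2.npy",allow_pickle=True).item()
d1=dots("pics/w1.png",[(76,326),(144,389),(143,262),(206,325)])
d2=dots("pics/w2.png",[(16,338),(98,412),(98,263),(173,337)])
P=[]
for n,a,b in zip(["+y","+x","small","plug"],d1,d2): 
    x,e=tri([(c1,a),(c2,b)]);P.append(x);print(n,x,e, plane(c1,a,.038)[:2],plane(c2,b,.038)[:2])
t1,b1=tilec("pics/w1.png",(140,325));t2,b2=tilec("pics/w2.png",(98,338))
x,e=tri([(c1,t1),(c2,t2)]);print("tile",x,e)
for c,b in((c1,b1),(c2,b2)):
    q=np.array([plane(c,p[::-1],.044) for p in b]);print(q.mean(0)[:2],[np.round(np.arctan2(*(q[(i+1)%4]-q[i])[[1,0]]),3) for i in range(4)],[np.linalg.norm(q[(i+1)%4]-q[i]) for i in range(4)])
v=P[1]-P[2];print("yaw x",np.arctan2(v[1],v[0]),np.linalg.norm(v)); 
for c,d in((c1,d1),(c2,d2)):
    q=[plane(c,p,.038) for p in d]; v=q[1]-q[2]; print(np.arctan2(v[1],v[0]),np.linalg.norm(v),(q[1]+q[2])/2)
E
```

```text
+y [0.5609 0.015  0.0418] [np.float64(0.13057950481308542), np.float64(0.13057950481312808)] [0.5609 0.0152] [0.5614 0.0157]
+x [ 0.6154 -0.061   0.0425] [np.float64(0.1373623681233678), np.float64(0.137362368123359)] [ 0.6161 -0.0617] [ 0.6167 -0.0613]
small [ 0.4847 -0.0397  0.0411] [np.float64(0.19118979248150236), np.float64(0.19118979248147797)] [ 0.4839 -0.04  ] [ 0.4844 -0.0396]
plug [ 0.5394 -0.1156  0.0511] [np.float64(0.2170925759858816), np.float64(0.2170925759857088)] [ 0.5387 -0.1199] [ 0.5398 -0.1188]
[ 292  110   68   66 4332] [325.4111 142.211 ] ((325.5, 142.5), (65.0, 67.0), 90.0)
[ 299   56   80   81 6256] [337.5675  95.5611] ((338.4999694824219, 95.99999237060547), (78.99998474121094, 79.99998474121094), 0.0)
tile [ 0.5505 -0.0485  0.0465] [np.float64(0.11648060000765154), np.float64(0.11648060000754423)]
[ 0.5503 -0.05  ] [np.float64(-0.16), np.float64(-1.697), np.float64(2.981), np.float64(1.387)] [np.float64(0.06786689879221816), np.float64(0.06758939313043734), np.float64(0.07179320632375853), np.float64(0.0675756631965622)]
[ 0.5514 -0.0501] [np.float64(1.387), np.float64(-0.166), np.float64(-1.686), np.float64(2.976)] [np.float64(0.06784921941029579), np.float64(0.06755597281855237), np.float64(0.06791087007679979), np.float64(0.07218941489285188)]
yaw x -0.16200791935707526 0.13240843831436394
-0.16307284130185143 0.1339740041628676 [ 0.55   -0.0508  0.038 ]
-0.16234911295023816 0.13408924351865678 [ 0.5505 -0.0505  0.038 ]
```

The measurements agree: 134 mm between the +x and small cans, yaw -0.1625, centre (0.5503, -0.0505), and the plug at (0.5395, -0.1166) with its top about 9 mm above the others. I'll close the fingers and move over it.

```bash
python3 -c "
from h import *
delta([.5395,-.1166,.06],-.1625)"
```

```text
t 3.15 pos [ 0.5239 -0.1183  0.1994] yaw y -0.1646 tilt [ 0.001  0.    -1.   ]
 shift tool mm [139.4  15.   -4.2] turn [-0.0021 -0.0003 -0.0008] F [ 0.1 -0.  -0.1] op 0.088
```

Request:
send_rows --linear '[[30,15,-4],[40,0,0],[40,0,0],[20,0,0],[9,0,0]]' --turn '[[-0.002,0,0],[0,0,0],[0,0,0],[0,0,0],[0,0,0]]' --claw '[0,0,0,0,0]'

```text
t: 3.65
tool_pos: [0.5386, -0.1152, 0.0582]
tool_rot: [-0.458, -0.538, -0.459, 0.539]
contact_force: [-0.2, -0.2, 0.2]
opening: 0.0503
```

Request:
send_rows --linear '[[0,0,0],[0,0,0],[0,0,0],[0,0,0]]' --turn '[[0,0,0],[0,0,0],[0,0,0],[0,0,0]]' --claw '[0,0,0,0]'

```text
t: 4.05
tool_pos: [0.5408, -0.1162, 0.0615]
tool_rot: [0.459, 0.539, 0.458, -0.538]
contact_force: [-0.0, -0.2, 0.4]
opening: 0.0182
```

Run:
```python
from h import *
delta([.5395,-.1166,.05],-.1625)
cv2.imwrite("pics/w3.png",capture("wrist"))
im=capture("side");cv2.imwrite("pics/sd3.png",cv2.resize(im[125:245,240:400],None,fx=5,fy=5))
```

```text
t 4.05 pos [ 0.5408 -0.1162  0.0615] yaw y -0.16 tilt [ 0.003 -0.001 -1.   ]
 shift tool mm [11.5 -1.3  0.6] turn [ 0.0025  0.0003 -0.0032] F [-0.  -0.2  0.4] op 0.0182
```

View pics/w3.png

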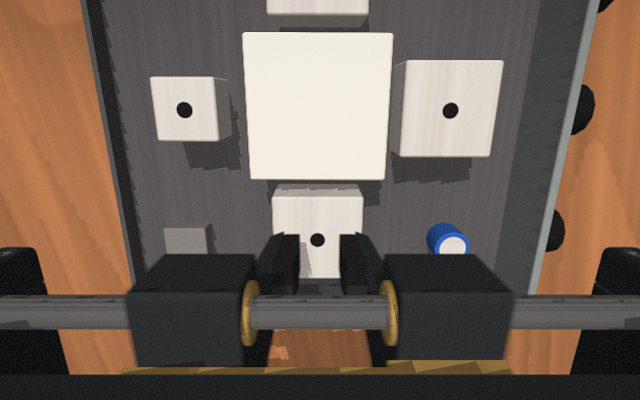

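View pics/sd3.png

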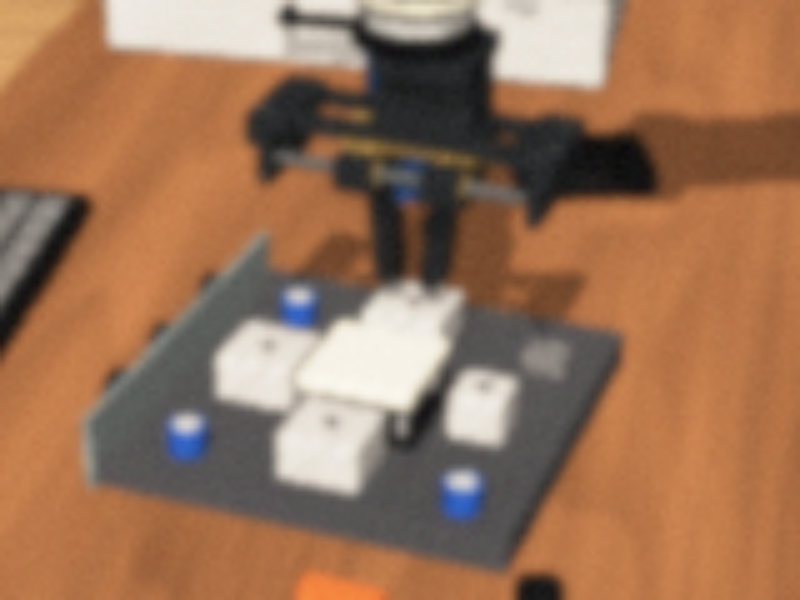

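The fingers are centred over the plug, with its dot at (240,318). I'll close them fully and press down.

Request:
send_rows --linear '[[5,-1,0],[2,0,0],[1,0,0],[0,0,0]]' --turn '[[0,0,0],[0,0,0],[0,0,0],[0,0,0]]' --claw '[0,0,0,0]' --force 20

```text
t: 4.55
tool_pos: [0.538, -0.1156, 0.0512]
tool_rot: [-0.458, -0.538, -0.459, 0.539]
contact_force: [0.3, 0.1, -0.3]
opening: 0.0005
```

Request:
send_rows --linear '[[3,0,0],[3,0,0],[2,0,0],[2,0,0],[0,0,0]]' --turn '[[0,0,0],[0,0,0],[0,0,0],[0,0,0],[0,0,0]]' --claw '[0,0,0,0,0]'

```text
t: 5.05
tool_pos: [0.5387, -0.1158, 0.042]
tool_rot: [0.459, 0.538, 0.458, -0.538]
contact_force: [-0.8, 0.7, 3.0]
opening: 0.0004
```

Request:
send_rows --linear '[[1,0,0],[1,0,0],[1,0,0],[0,0,0]]' --turn '[[0,0,0],[0,0,0],[0,0,0],[0,0,0]]' --claw '[0,0,0,0]'

```text
t: 5.45
tool_pos: [0.5387, -0.1158, 0.0391]
tool_rot: [0.459, 0.538, 0.458, -0.538]
contact_force: [-0.6, 0.7, 3.5]
opening: 0.0003
```

Request:
send_rows --linear '[[1,0,0],[1,0,0],[0,0,0]]' --turn '[[0,0,0],[0,0,0],[0,0,0]]' --claw '[0,0,0]'

```text
t: 5.75
tool_pos: [0.5388, -0.1158, 0.0383]
tool_rot: [0.459, 0.538, 0.458, -0.538]
contact_force: [-4.4, 1.5, 14.5]
opening: 0.0004
```

Request:
send_rows --linear '[[1,0,0],[1,0,0],[0,0,0]]' --turn '[[0,0,0],[0,0,0],[0,0,0]]' --claw '[0,0,0]'

```text
t: 6.05
tool_pos: [0.5389, -0.1159, 0.0382]
tool_rot: [-0.458, -0.538, -0.458, 0.538]
contact_force: [-10.2, 2.9, 26.4]
opening: 0.0006
```

The plug is home: z stays at 38.2 mm while the force rises to 26 N. Lifting clear to check it, then on to the stand.

Request:
send_rows --linear '[[-30,0,0],[-45,0,0],[-45,0,0],[-44,0,0],[0,0,0]]' --turn '[[0,0,0],[0,0,0],[0,0,0],[0,0,0],[0,0,0]]' --claw '[0,20,44,60,60]'

```text
t: 6.55
tool_pos: [0.543, -0.1169, 0.2062]
tool_rot: [0.462, 0.541, 0.455, -0.536]
contact_force: [0.4, 0.6, 0.5]
opening: 0.0299
```

Run:
```python
from h import *
c=get_calibration("wrist");np.save("c4.npy",c,allow_pickle=True)
cv2.imwrite("pics/w4.png",capture("wrist"))
plan([.458,.27,.2],.355,10)
```

```text
lin [[0.0, -14.0, -37.0], [0.0, -12.0, -37.0], [0.0, -11.0, -38.0], [0.0, -9.0, -39.0], [0.0, -6.0, -39.0]] 
 turn [[-0.0515, 0.0003, -0.0008], [-0.0515, 0.0003, -0.0008], [-0.0515, 0.0003, -0.0008], [-0.0515, 0.0003, -0.0008], [-0.0515, 0.0003, -0.0008]]
lin [[0.0, -5.0, -39.0], [1.0, -2.0, -40.0], [0.0, -1.0, -39.0], [1.0, 2.0, -40.0], [0.0, 3.0, -39.0]] 
 turn [[-0.0515, 0.0003, -0.0008], [-0.0515, 0.0003, -0.0008], [-0.0515, 0.0003, -0.0008], [-0.0515, 0.0003, -0.0008], [-0.0515, 0.0003, -0.0008]]
end [0.45760789 0.26967951 0.20008688]
```

View pics/w4.png

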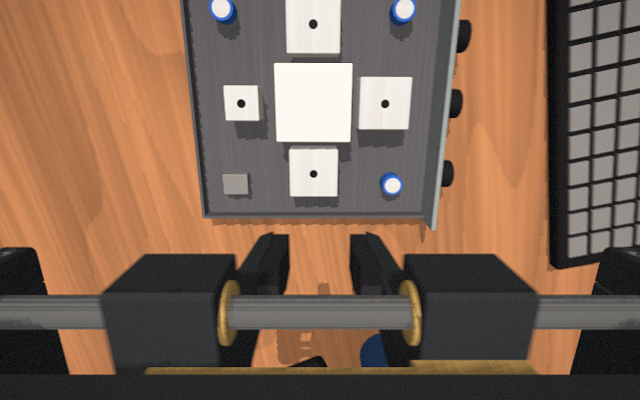

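The plug at (173,313) now looks level with the other cans. Moving on to the stand.

Request:
send_rows --linear '[[0,-14,-37],[0,-12,-37],[0,-11,-38],[0,-9,-39],[0,-6,-39]]' --turn '[[-0.0515,0,0],[-0.0515,0,0],[-0.0515,0,0],[-0.0515,0,0],[-0.0515,0,0]]' --claw '[60,60,60,60,60]'

```text
t: 7.1
tool_pos: [0.4953, 0.0786, 0.1963]
tool_rot: [0.523, 0.474, 0.525, -0.476]
contact_force: [1.1, -0.1, -0.2]
opening: 0.0599
```

Request:
send_rows --linear '[[0,-5,-39],[0,-2,-40],[0,-1,-39],[0,2,-40],[0,3,-39]]' --turn '[[-0.0515,0,0],[-0.0515,0,0],[-0.0515,0,0],[-0.0515,0,0],[-0.0515,0,0]]' --claw '[60,60,60,60,60]'

```text
t: 7.6
tool_pos: [0.4532, 0.2713, 0.1963]
tool_rot: [0.58, 0.402, 0.581, -0.404]
contact_force: [0.4, 1.3, 0.7]
opening: 0.06
```

Request:
send_rows --linear '[[0,0,0],[0,0,0]]' --turn '[[0,0,0],[0,0,0]]' --claw '[60,60]'

```text
t: 7.8
tool_pos: [0.4536, 0.2704, 0.1966]
tool_rot: [0.58, 0.402, 0.581, -0.404]
contact_force: [-0.2, 0.4, 0.8]
opening: 0.0602
```

Run:
```python
from h import *
delta([.455,.28,.1],.355)
np.save("c5.npy",get_calibration("wrist"),allow_pickle=True)
cv2.imwrite("pics/w5.png",capture("wrist"))
for k in ("spacer","stand"):
  for d in nets.regions_of(k,"wrist")[:5]:
    print(k,d['score'],d['at'],d['mask'].sum(),cv2.minAreaRect(np.argwhere(d['mask'])[:,::-1].astype(np.float32)))
```

```text
t 7.8 pos [0.4536 0.2704 0.1966] yaw y 0.357 tilt [-0.003 -0.002 -1.   ]
 shift tool mm [96.5  5.  -8.6] turn [0.002  0.001  0.0035] F [-0.2  0.4  0.8] op 0.0602
spacer 0.88 [145.0, 328.1] 789 ((325.5827941894531, 145.10235595703125), (14.594043731689453, 54.206443786621094), 1.6365771293640137)
spacer 0.66 [146.0, 442.5] 1700 ((442.1482238769531, 144.9792938232422), (35.54346466064453, 55.889610290527344), 48.366458892822266)
spacer 0.56 [73.4, 222.7] 1667 ((222.54078674316406, 72.76725769042969), (35.10301971435547, 51.00741958618164), 22.932100296020508)
spacer 0.55 [251.8, 355.9] 1511 ((354.4896545410156, 251.62411499023438), (59.27396011352539, 33.16518783569336), 31.32869529724121)
stand 0.81 [139.6, 315.9] 4504 ((325.2850341796875, 138.38662719726562), (74.09119415283203, 74.43893432617188), 1.2453643083572388)
```

View pics/w5.png

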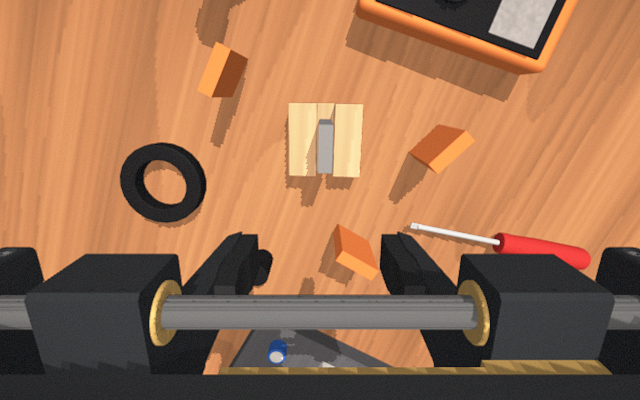

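Request:
send_rows --linear '[[30,2,0],[30,2,0],[0,0,0],[0,0,0]]' --turn '[[-0.002,0,0.003],[0,0,0],[0,0,0],[0,0,0]]' --claw '[60,60,60,60]'

```text
t: 8.35
tool_pos: [0.4586, 0.2705, 0.1384]
tool_rot: [0.581, 0.404, 0.58, -0.404]
contact_force: [0.1, 0.8, -0.5]
opening: 0.0601
```

Run:
```python
from h import *
delta([.455,.28,.1],.355)
np.save("c6.npy",get_calibration("wrist"),allow_pickle=True)
im=capture("wrist");cv2.imwrite("pics/w6.png",im)
a=cv2.imread("pics/w5.png")[90:190,270:380]
cv2.imwrite("pics/w56.png",np.hstack([cv2.resize(a,(385,350),interpolation=cv2.INTER_CUBIC),cv2.resize(im[60:200,260:400],(400,350) if 0 else (350,350),interpolation=cv2.INTER_CUBIC)]))
```

```text
t 8.35 pos [0.4586 0.2705 0.1384] yaw y 0.3552 tilt [ 0.001  0.    -1.   ]
 shift tool mm [ 38.4  -0.1 -10.1] turn [ 0.0002  0.0003 -0.0011] F [ 0.1  0.8 -0.5] op 0.0601
```

View pics/w6.png

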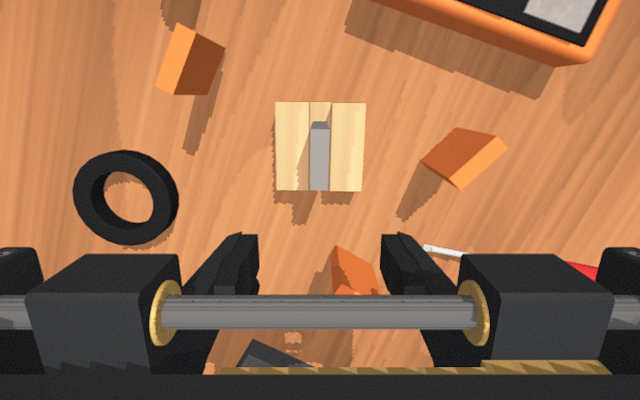

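View pics/w56.png

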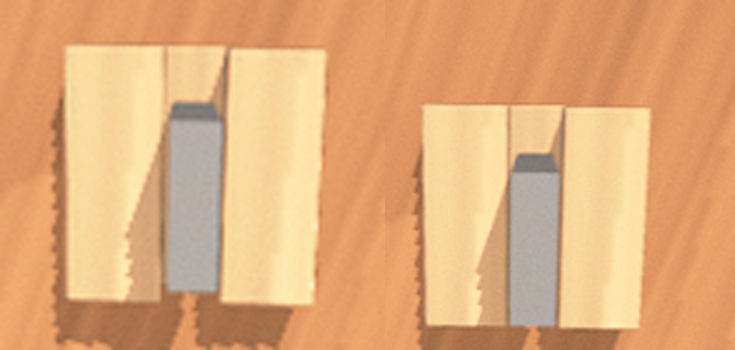

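Run:
```python
from m import *
c5=np.load("c5.npy",allow_pickle=True).item();c6=np.load("c6.npy",allow_pickle=True).item()
A=[(270+x/3.5,90+y/3.5) for x,y in [(171,119),(222,120),(217,292),(167,291)]]
B=[(260+(x-385)/2.5,60+y/2.5) for x,y in [(510.5,170.5),(558.5,170.5),(558.5,326),(510,326)]]
P=[tri([(c5,a[::-1]),(c6,b[::-1])])[0] for a,b in zip(A,B)]; print(np.array(P),np.mean(P,0))
for c,Q in((c5,A),(c6,B)):
    q=np.array([plane(c,p[::-1],.076) for p in Q]);print(q.mean(0));d=(q[3]+q[2]-q[0]-q[1])/2;print("len",np.linalg.norm(d),"z dir yaw+pi/2",np.arctan2(d[1],d[0])+np.pi/2,"w",np.linalg.norm(q[1]-q[0]))
# stand
S5=[(270+x/3.5,90+y/3.5) for x,y in [(65,45),(325,49),(314,304),(67,299)]]
q=np.array([plane(c5,p[::-1],.028) for p in S5]);print("stand",q.mean(0),[np.linalg.norm(q[i]-q[i-1]) for i in range(4)]);d=(q[3]+q[2]-q[0]-q[1])/2;print(np.arctan2(d[1],d[0])+np.pi/2)
m=np.mean(P,0)
delta([m[0],m[1],.045],.355)
```

```text
[[0.4344 0.3183 0.0709]
 [0.4488 0.3193 0.0243]
 [0.4604 0.283  0.0684]
 [0.4481 0.2796 0.0721]] [0.4479 0.3001 0.0589]
[0.4466 0.3015 0.076 ]
len 0.040387570623116216 z dir yaw+pi/2 0.3359705722475259 w 0.011688752273581382
[0.447 0.302 0.076]
len 0.04069933668128671 z dir yaw+pi/2 0.3537190019750851 w 0.01207770819196831
stand [0.4468 0.3021 0.028 ] [np.float64(0.0692931302373365), np.float64(0.06910461958487685), np.float64(0.06966033243911342), np.float64(0.06991754615591587)]
0.3439948825896386
t 8.4 pos [0.4594 0.2712 0.1396] yaw y 0.3556 tilt [ 0.003  0.001 -1.   ]
 shift tool mm [ 94.6  -1.1 -31. ] turn [ 0.0006 -0.0001 -0.0036] F [ 0.7 -0.5  0.1] op 0.0599
```

Both views put the spacer and stand at (0.4468, 0.302) with yaw about 0.345, and the 40 x 12 mm and 70 mm sizes match. I'll move to just above it and look between the fingers.

Run:
```python
from m import *
delta([.4468,.302,.085],.345)
```

```text
t 8.4 pos [0.4594 0.2712 0.1396] yaw y 0.3556 tilt [ 0.003  0.001 -1.   ]
 shift tool mm [ 54.6  -1.3 -33.2] turn [ 0.0106 -0.0001 -0.0036] F [ 0.7 -0.5  0.1] op 0.0599
```

Request:
send_rows --linear '[[0,-1,-33],[30,0,0],[24,0,0],[0,0,0],[0,0,0]]' --turn '[[0.01,0,0],[0,0,0],[0,0,0],[0,0,0],[0,0,0]]' --claw '[40,40,40,40,40]'

```text
t: 8.9
tool_pos: [0.4472, 0.3027, 0.0861]
tool_rot: [0.58, 0.408, 0.578, -0.405]
contact_force: [0.4, 0.4, 0.7]
opening: 0.0402
```

Run:
```python
from m import *
delta([.4468,.302,.046],.345)
np.save("c7.npy",get_calibration("wrist"),allow_pickle=True)
im=capture("wrist");cv2.imwrite("pics/w7.png",im)
```

```text
t 8.9 pos [0.4472 0.3027 0.0861] yaw y 0.3467 tilt [ 0.004  0.002 -1.   ]
 shift tool mm [40.1 -0.8  0.5] turn [ 0.0017 -0.0003 -0.0044] F [0.4 0.4 0.7] op 0.0402
```

View pics/w7.png

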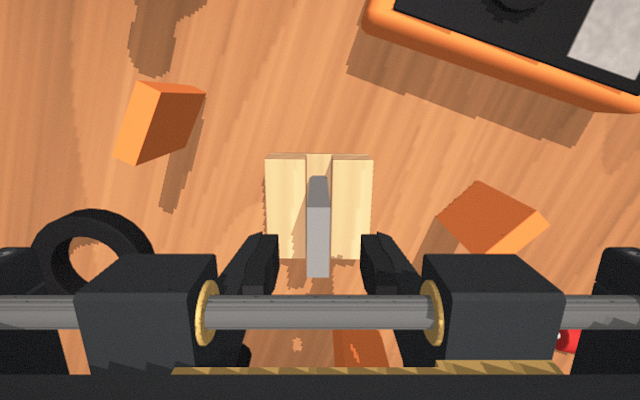

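The spacer's top is centred at (242,318), which is where a point under the TCP should appear, and midway between the fingers. Descending and gripping.

Request:
send_rows --linear '[[10,0,0],[15,0,0],[15,0,0],[0,0,0],[0,0,0]]' --turn '[[0,0,-0.003],[0,0,0],[0,0,0],[0,0,0],[0,0,0]]' --claw '[40,40,40,40,40]'

```text
t: 9.45
tool_pos: [0.4456, 0.3019, 0.0435]
tool_rot: [0.578, 0.405, 0.579, -0.407]
contact_force: [0.4, 1.0, 0.8]
opening: 0.0399
```

Request:
send_rows --linear '[[0,0,0],[0,0,0],[0,0,0],[0,0,0],[0,0,0]]' --turn '[[0,0,0],[0,0,0],[0,0,0],[0,0,0],[0,0,0]]' --claw '[8,8,8,8,8]' --force 15

```text
t: 9.95
tool_pos: [0.4468, 0.3026, 0.0451]
tool_rot: [0.579, 0.406, 0.579, -0.406]
contact_force: [-0.2, 0.3, 2.0]
opening: 0.0117
```

Run:
```python
from m import *
delta([.4468,.302,.046],.345)
im=capture("wrist");cv2.imwrite("pics/w8.png",im)
```

```text
t 9.95 pos [0.4468 0.3026 0.0451] yaw y 0.347 tilt [ 0.001  0.    -1.   ]
 shift tool mm [-0.9 -0.2  0.6] turn [ 0.002  -0.0002 -0.0008] F [-0.2  0.3  2. ] op 0.0117
```

View pics/w8.png

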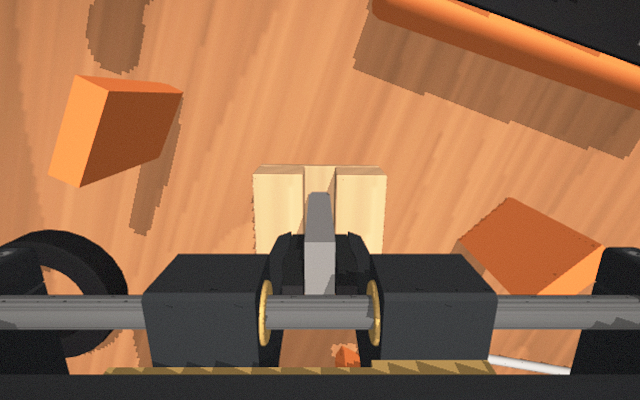

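Gripped at an 11.7 mm opening, with the foot 39 mm below the TCP. Lifting.

Request:
send_rows --linear '[[0,0,0],[-15,0,0],[-30,0,0],[-40,0,0],[-40,0,0]]' --turn '[[0,0,0],[0,0,0],[0,0,0],[0,0,0],[0,0,0]]' --claw '[8,8,8,8,8]' --force 25

```text
t: 10.5
tool_pos: [0.4458, 0.302, 0.1713]
tool_rot: [0.579, 0.406, 0.579, -0.407]
contact_force: [0.2, -0.4, -0.1]
opening: 0.0119
```

```bash
python3 -c "
from m import *
plan([.508,-.0435,.17],-.1625,10)"
```

```text
lin [[0.0, -6.0, 35.0], [0.0, -4.0, 35.0], [0.0, -2.0, 35.0], [0.0, -1.0, 35.0], [0.0, 1.0, 35.0]] 
 turn [[0.0509, 0.0001, 0.0001], [0.0509, 0.0001, 0.0001], [0.0509, 0.0001, 0.0001], [0.0509, 0.0001, 0.0001], [0.0509, 0.0001, 0.0001]]
lin [[0.0, 3.0, 35.0], [0.0, 5.0, 35.0], [0.0, 7.0, 34.0], [1.0, 8.0, 34.0], [0.0, 10.0, 34.0]] 
 turn [[0.0509, 0.0001, 0.0001], [0.0509, 0.0001, 0.0001], [0.0509, 0.0001, 0.0001], [0.0509, 0.0001, 0.0001], [0.0509, 0.0001, 0.0001]]
end [ 0.5082 -0.0438  0.1703]
```

Request:
send_rows --linear '[[0,-6,35],[0,-4,35],[0,-2,35],[0,-1,35],[0,1,35]]' --turn '[[0.051,0,0],[0.051,0,0],[0.051,0,0],[0.051,0,0],[0.051,0,0]]' --claw '[8,8,8,8,8]'

```text
t: 11.0
tool_pos: [0.4774, 0.128, 0.1708]
tool_rot: [0.522, 0.477, 0.522, -0.477]
contact_force: [0.4, -0.2, 0.1]
opening: 0.0115
```

Request:
send_rows --linear '[[0,3,35],[0,5,35],[0,7,34],[0,8,34],[0,10,34]]' --turn '[[0.051,0,0],[0.051,0,0],[0.051,0,0],[0.051,0,0],[0.051,0,0]]' --claw '[8,8,8,8,8]'

```text
t: 11.5
tool_pos: [0.5087, -0.0448, 0.1707]
tool_rot: [0.457, 0.54, 0.457, -0.539]
contact_force: [-0.1, 0.5, -0.8]
opening: 0.0122
```

Request:
send_rows --linear '[[20,0,0],[20,0,0],[0,0,0],[0,0,0],[0,0,0]]' --turn '[[0,0,0],[0,0,0],[0,0,0],[0,0,0],[0,0,0]]' --claw '[8,8,8,8,8]'

```text
t: 12.0
tool_pos: [0.5096, -0.0432, 0.1311]
tool_rot: [0.458, 0.539, 0.457, -0.538]
contact_force: [-0.3, -0.1, 0.1]
opening: 0.0119
```

Run:
```python
from m import *
delta([.5079,-.0437,.09],-.1625)
np.save("c9.npy",get_calibration("wrist"),allow_pickle=True)
im=capture("wrist");cv2.imwrite("pics/w9.png",im)
im=capture("scene");cv2.imwrite("pics/sc9.png",cv2.resize(im[150:310,240:400],None,fx=3.75,fy=3.75,interpolation=cv2.INTER_CUBIC))
im=capture("side");cv2.imwrite("pics/sd9.png",cv2.resize(im[130:245,250:400],None,fx=5,fy=5,interpolation=cv2.INTER_CUBIC))
```

```text
t 12.0 pos [ 0.5096 -0.0432  0.1311] yaw y -0.1624 tilt [ 0.002 -0.    -1.   ]
 shift tool mm [41.1 -1.6  0.7] turn [ 0.0001 -0.0001 -0.0019] F [-0.3 -0.1  0.1] op 0.0119
```

View pics/w9.png

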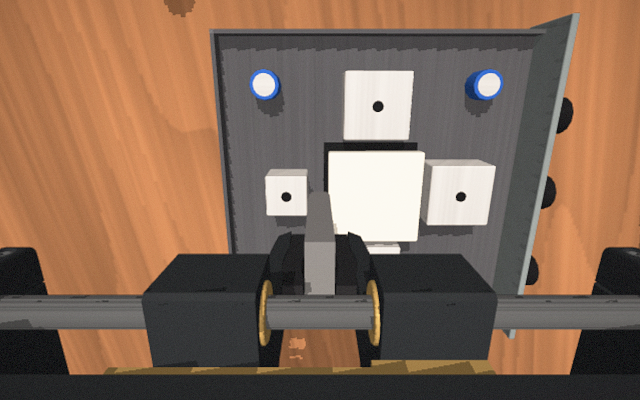

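View pics/sc9.png

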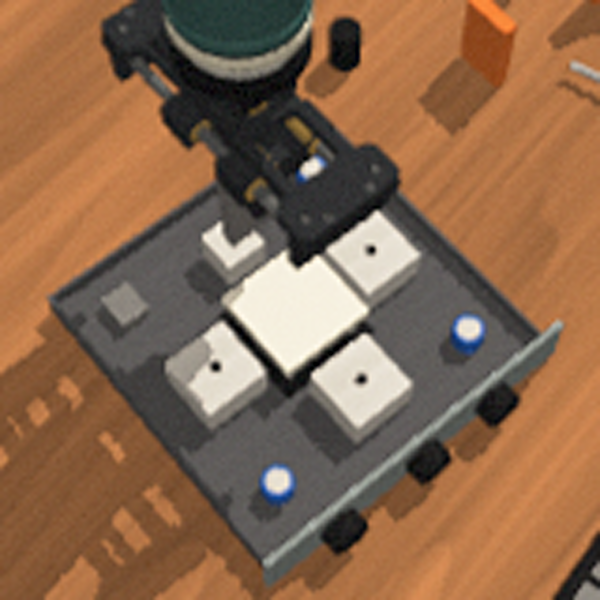

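View pics/sd9.png

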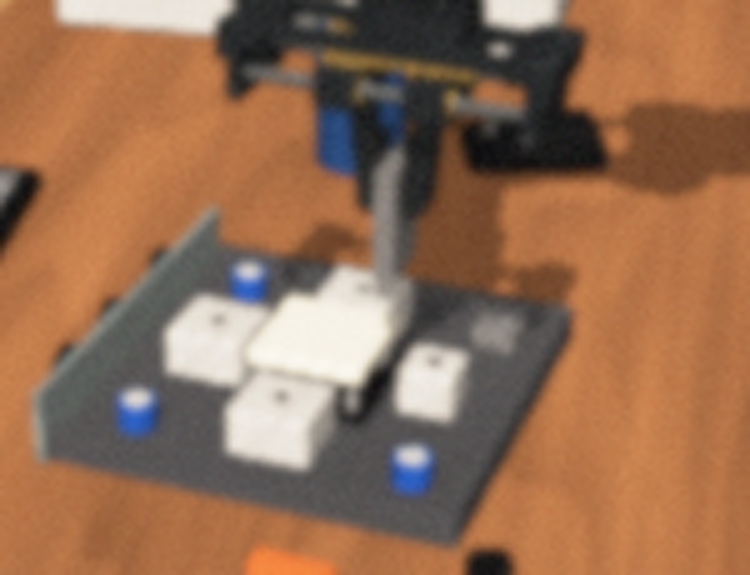

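```bash
cat > g.py <<'E'
from m import *
import sys
# edges: small can top right edge / tile left edge at several rows, in tool frame
def gap(f,cf,dot,tilerc,zc=.038,zt=.044):
    c=np.load(cf,allow_pickle=True).item(); C=rot(c['attitude'])
    T=np.array([[0,.2827,-.9592],[1,0,0],[0,-.9592,-.2827]]); M=C@T.T
    tcp=c['position']-M@np.array([-.1458,.0002,-.0725]); print("tcp from cam",tcp)
    d=dots(f,[dot])[0]; D=plane(c,d,zc); print("dot",d,"tool mm",(M.T@(D-tcp)*1e3)[1:])
    g=cv2.cvtColor(cv2.imread(f),cv2.COLOR_BGR2GRAY); m=(g>236).astype(np.uint8)
    l=cv2.connectedComponents(m)[1]; L=l==l[tilerc]
    rows=np.where(L.any(1))[0]; rows=rows[len(rows)//4:3*len(rows)//4]
    e=[np.where(L[r])[0] for r in rows]
    a=np.array([M.T@(plane(c,(r,x.min()-.5),zt)-tcp) for r,x in zip(rows,e)])*1e3
    b=np.array([M.T@(plane(c,(r,x.max()+.5),zt)-tcp) for r,x in zip(rows,e)])*1e3
    pa=np.polyfit(a[:,2],a[:,1],1);print("tile left y",a[:,1].mean(),"right",b[:,1].mean(),"slope rad",pa[0],np.polyfit(b[:,2],b[:,1],1)[0])
    return M,tcp
E
python3 - <<'E'
from g import *
gap("pics/w9.png","c9.npy",(196,286),(200,375))
E
```

```text
tcp from cam [ 0.509  -0.0431  0.1311]
dot (np.float64(196.53429372768994), np.float64(285.805456399796)) tool mm [-25.3418   0.8527]
tile left y 8.359478098056565 right 75.65930165523214 slope rad 0.11817267439189937 0.002983908013138514
```

In the tool frame the gap centre is at y = -1.4 mm, and the small-can dot and the tile's edge agree on that. I'll apply the correction, descend to just above and look again.

Request:
send_rows --linear '[[15,-1.4,0.7],[20,0,0],[0,0,0],[0,0,0],[0,0,0]]' --turn '[[0,0,0],[0,0,0],[0,0,0],[0,0,0],[0,0,0]]' --claw '[8,8,8,8,8]'

```text
t: 12.65
tool_pos: [0.5082, -0.0439, 0.0959]
tool_rot: [0.458, 0.539, 0.457, -0.539]
contact_force: [0.3, 0.3, -0.5]
opening: 0.0116
```

Run:
```python
from g import *
delta([.5079,-.0437,.05],-.1625)
np.save("c10.npy",get_calibration("wrist"),allow_pickle=True)
im=capture("wrist");cv2.imwrite("pics/w10.png",im)
im=capture("side");cv2.imwrite("pics/sd10.png",cv2.resize(im[130:245,250:400],None,fx=5,fy=5,interpolation=cv2.INTER_CUBIC))
```

```text
t 12.65 pos [ 0.5082 -0.0439  0.0959] yaw y -0.1628 tilt [ 0.002 -0.    -1.   ]
 shift tool mm [45.9 -0.4 -0.1] turn [-0.0003 -0.0001 -0.0018] F [ 0.3  0.3 -0.5] op 0.0116
```

View pics/w10.png

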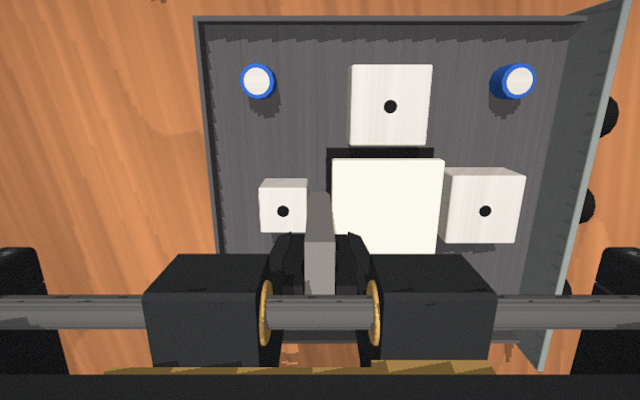

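View pics/sd10.png

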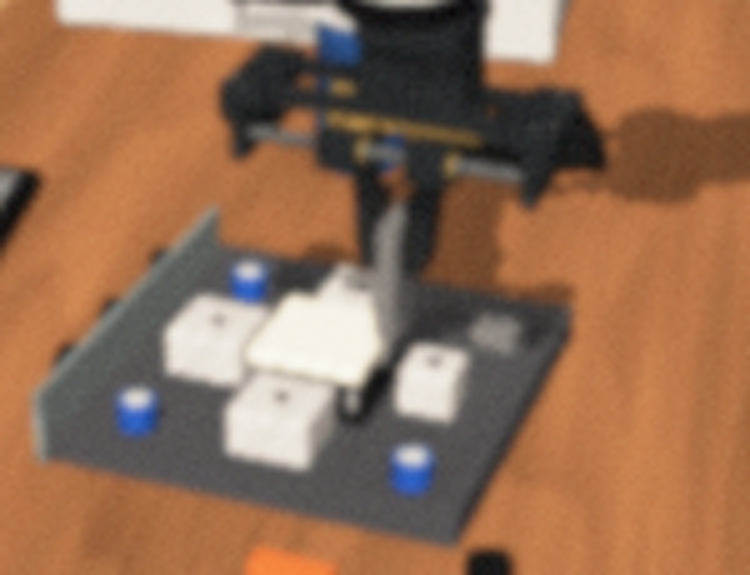

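Run:
```python
from g import *
gap("pics/w10.png","c10.npy",(211,283),(200,390))
```

```text
tcp from cam [ 0.5076 -0.0437  0.0958]
dot (np.float64(210.91244533527697), np.float64(282.56186224489795)) tool mm [-24.0101  -0.0078]
tile left y 9.194165461541903 right 76.94860855887374 slope rad 0.07265730490792902 -0.001299567461650133
```

Centred: the dot is at tool y = -24.0 and z = 0.0. Inserting.

Request:
send_rows --linear '[[8,0,0],[6,0,0],[6,0,0],[4,0,0],[0,0,0]]' --turn '[[0,0,-0.001],[0,0,0],[0,0,0],[0,0,0],[0,0,0]]' --claw '[8,8,8,8,8]'

```text
t: 13.25
tool_pos: [0.5065, -0.0438, 0.0696]
tool_rot: [-0.457, -0.538, -0.458, 0.54]
contact_force: [0.4, 0.2, -1.5]
opening: 0.0116
```

Request:
send_rows --linear '[[5,0,0],[5,0,0],[5,0,0],[2,0,0],[0,0,0]]' --turn '[[0,0,0],[0,0,0],[0,0,0],[0,0,0],[0,0,0]]' --claw '[8,8,8,8,8]'

```text
t: 13.75
tool_pos: [0.5068, -0.0438, 0.0531]
tool_rot: [-0.457, -0.539, -0.458, 0.54]
contact_force: [-0.1, 1.5, 0.4]
opening: 0.0115
```

Request:
send_rows --linear '[[1,0,0],[1,0,0],[1,0,0],[0,0,0]]' --turn '[[0,0,0],[0,0,0],[0,0,0],[0,0,0]]' --claw '[8,8,8,8]'

```text
t: 14.15
tool_pos: [0.5072, -0.0438, 0.0507]
tool_rot: [-0.457, -0.539, -0.458, 0.539]
contact_force: [0.2, 0.1, -0.4]
opening: 0.0118
```

Run:
```python
from g import *
delta([.5079,-.0437,.05],-.1625)
np.save("c11.npy",get_calibration("wrist"),allow_pickle=True)
im=capture("wrist");cv2.imwrite("pics/w11.png",im)
```

```text
t 14.15 pos [ 0.5072 -0.0438  0.0507] yaw y -0.163 tilt [-0.001  0.    -1.   ]
 shift tool mm [ 0.7  0.7 -0.3] turn [-0.0005 -0.      0.0011] F [ 0.2  0.1 -0.4] op 0.0118
```

View pics/w11.png

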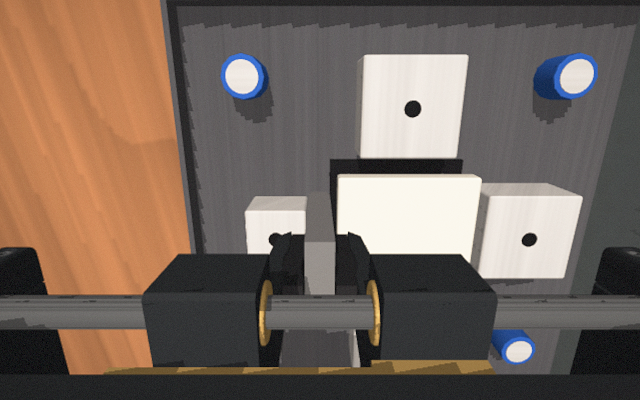

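Run:
```python
from g import *
f="pics/w11.png"
M,tcp=gap(f,"c11.npy",(109,412),(230,400))
c=np.load("c11.npy",allow_pickle=True).item()
for d in dots(f,[(109,412),(240,529)]): print(d,(M.T@(plane(c,d,.038)-tcp)*1e3)[1:])
```

```text
tcp from cam [ 0.5066 -0.0437  0.0506]
dot (np.float64(108.94219683471334), np.float64(412.06519232784825)) tool mm [ 43.9732 -67.0029]
tile left y 11.588248906055147 right 77.93948265917616 slope rad 0.4378890297255322 -0.0008097432800407307
(np.float64(108.94219683471334), np.float64(412.06519232784825)) [ 43.9732 -67.0029]
(np.float64(239.43927016874366), np.float64(528.9208753204937)) [111.1033  -0.1609]
```

The +y dot should sit at tool y = 43 and the +x dot at 110, but they read 44.0 and 111.1. That means the spacer is about 0.9 mm towards the small can. I'll correct that, then set it down.

Request:
send_rows --linear '[[0,0.9,0],[0,0,0],[0.7,0,0],[0,0,0],[0,0,0]]' --turn '[[0,0,0.001],[0,0,0],[0,0,0],[0,0,0],[0,0,0]]' --claw '[8,8,8,8,8]'

```text
t: 14.7
tool_pos: [0.508, -0.044, 0.0499]
tool_rot: [-0.458, -0.539, -0.458, 0.539]
contact_force: [-0.9, -0.3, -0.5]
opening: 0.0116
```

Request:
send_rows --linear '[[0.7,0,0],[0,0,0],[0,0,0]]' --turn '[[0,0,0],[0,0,0],[0,0,0]]' --claw '[8,8,8]'

```text
t: 15.0
tool_pos: [0.5081, -0.044, 0.0493]
tool_rot: [-0.458, -0.539, -0.458, 0.539]
contact_force: [0.7, 0.3, 0.0]
opening: 0.0119
```

Run:
```python
from g import *
delta([.5079,-.0437,.05],-.1625)
np.save("c12.npy",get_calibration("wrist"),allow_pickle=True)
f="pics/w12.png"
cv2.imwrite(f,capture("wrist"))
M,tcp=gap(f,"c12.npy",(109,412),(230,400))
c=np.load("c12.npy",allow_pickle=True).item()
for d in dots(f,[(109,412),(240,529)]): print(d,(M.T@(plane(c,d,.038)-tcp)*1e3)[1:])
```

```text
t 15.0 pos [ 0.5081 -0.044   0.0493] yaw y -0.163 tilt [-0.  0. -1.]
 shift tool mm [-0.7 -0.2 -0.3] turn [-0.0005 -0.      0.0001] F [0.7 0.3 0. ] op 0.0119
tcp from cam [ 0.5075 -0.0438  0.0492]
dot (np.float64(108.93420360037899), np.float64(411.8418254553111)) tool mm [ 43.4907 -67.054 ]
tile left y 10.5543721291779 right 77.01001887754045 slope rad 0.4292711240591885 -0.003820647263135582
(np.float64(108.93420360037899), np.float64(411.8418254553111)) [ 43.4907 -67.054 ]
(np.float64(240.30399019950997), np.float64(528.8488507758722)) [110.2415  -0.2631]
```

Request:
send_rows --linear '[[0.5,0.2,0],[0.5,0,0],[0,0,0]]' --turn '[[0,0,0],[0,0,0],[0,0,0]]' --claw '[8,8,8]'

```text
t: 15.35
tool_pos: [0.5084, -0.044, 0.0491]
tool_rot: [-0.458, -0.539, -0.458, 0.539]
contact_force: [-2.4, 0.2, 6.2]
opening: 0.0118
```

Request:
send_rows --linear '[[0.5,0,0],[0.5,0,0],[0,0,0]]' --turn '[[0,0,0],[0,0,0],[0,0,0]]' --claw '[8,8,8]'

```text
t: 15.65
tool_pos: [0.5086, -0.0441, 0.0491]
tool_rot: [-0.458, -0.539, -0.458, 0.539]
contact_force: [-5.2, 0.3, 13.6]
opening: 0.0119
```

The foot is on the floor: z holds at 49.1 while the force rises. I'll relieve the push and open.

Request:
send_rows --linear '[[-0.7,0,0],[-0.7,0,0],[0,0,0],[0,0,0]]' --turn '[[0,0,0],[0,0,0],[0,0,0],[0,0,0]]' --claw '[8,8,8,8]' --force 8

```text
t: 16.05
tool_pos: [0.5086, -0.0441, 0.0491]
tool_rot: [0.458, 0.539, 0.458, -0.539]
contact_force: [-1.1, 0.3, 4.6]
opening: 0.0119
```

Run:
```python
from g import *
delta([.5079,-.0437,.05],-.1625)
np.save("c13.npy",get_calibration("wrist"),allow_pickle=True)
f="pics/w13.png"
cv2.imwrite(f,capture("wrist"))
M,tcp=gap(f,"c13.npy",(109,412),(230,400))
c=np.load("c13.npy",allow_pickle=True).item()
for d in dots(f,[(109,412),(240,529)]): print(d,(M.T@(plane(c,d,.038)-tcp)*1e3)[1:])
```

```text
t 16.05 pos [ 0.5086 -0.0441  0.0491] yaw y -0.163 tilt [ 0.001 -0.    -1.   ]
 shift tool mm [-0.9 -0.8 -0.2] turn [-0.0005 -0.     -0.0005] F [-1.1  0.3  4.6] op 0.0119
tcp from cam [ 0.5081 -0.0439  0.049 ]
dot (np.float64(108.86810968429316), np.float64(411.4887567991925)) tool mm [ 43.2711 -67.0904]
tile left y 9.856832012265288 right 76.48961785844271 slope rad 0.410594181376631 -0.0017456434583467298
(np.float64(108.86810968429316), np.float64(411.4887567991925)) [ 43.2711 -67.0904]
(np.float64(240.34084369068756), np.float64(528.4113145166228)) [109.9097  -0.3118]
```

Centred at 43.2 and 109.9. Releasing.

Request:
send_rows --linear '[[0,0,0],[0,0,0],[0,0,0],[0,0,0],[0,0,0]]' --turn '[[0,0,0],[0,0,0],[0,0,0],[0,0,0],[0,0,0]]' --claw '[14,18,26,34,34]'

```text
t: 16.6
tool_pos: [0.5082, -0.044, 0.0485]
tool_rot: [-0.458, -0.539, -0.458, 0.539]
contact_force: [0.5, -0.0, -0.3]
opening: 0.0339
```

Request:
send_rows --linear '[[-10,0,0],[-20,0,0],[-30,0,0],[-40,0,0],[0,0,0]]' --turn '[[0,0,0],[0,0,0],[0,0,0],[0,0,0],[0,0,0]]' --claw '[34,34,34,34,34]'

```text
t: 17.1
tool_pos: [0.5129, -0.0446, 0.1556]
tool_rot: [0.461, 0.542, 0.455, -0.536]
contact_force: [0.9, 0.1, 1.3]
opening: 0.0341
```

Run:
```python
from g import *
delta([.5503,-.0505,.15],-.1625)
np.save("c14.npy",get_calibration("wrist"),allow_pickle=True)
cv2.imwrite("pics/w14.png",capture("wrist"))
im=capture("side");cv2.imwrite("pics/sd14.png",cv2.resize(im[130:245,250:400],None,fx=5,fy=5,interpolation=cv2.INTER_CUBIC))
```

```text
t 17.1 pos [ 0.5129 -0.0446  0.1556] yaw y -0.163 tilt [ 0.012 -0.002 -1.   ]
 shift tool mm [ 6.  37.8 -0.3] turn [-0.0005 -0.0004 -0.0118] F [0.9 0.1 1.3] op 0.0341
```

View pics/w14.png

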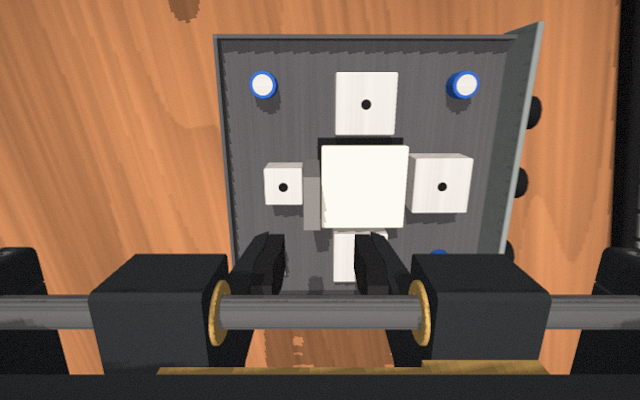

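View pics/sd14.png

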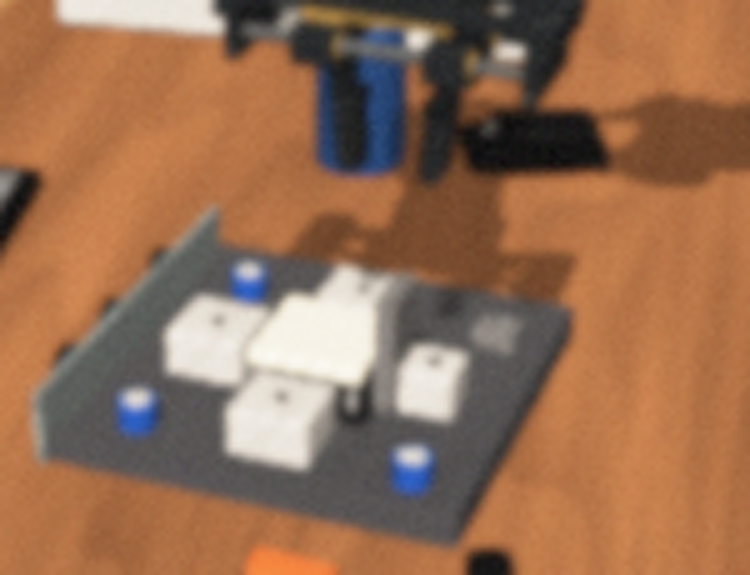

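The spacer stands upright and alone in the gap, its top at about columns 303–320, rows 175–230. I'll move over the tile, close the fingers and check the spacer from there.

Request:
send_rows --linear '[[0,19,0],[0,19,0],[0,0,0],[0,0,0],[0,0,0]]' --turn '[[0,0,0],[0,0,0],[0,0,0],[0,0,0],[0,0,0]]' --claw '[20,0,0,0,0]' --force 20

```text
t: 17.7
tool_pos: [0.5442, -0.05, 0.1475]
tool_rot: [-0.457, -0.538, -0.458, 0.54]
contact_force: [-0.6, -0.2, -0.3]
opening: 0.0007
```

Run:
```python
from g import *
delta([.5503,-.0505,.06],-.1625)
np.save("c15.npy",get_calibration("wrist"),allow_pickle=True)
im=capture("wrist");cv2.imwrite("pics/w15.png",im)
cv2.imwrite("pics/w15z.png",cv2.resize(im[130:250,180:340],(800,600),interpolation=cv2.INTER_CUBIC))
```

```text
t 17.7 pos [ 0.5442 -0.05    0.1475] yaw y -0.163 tilt [-0.003  0.    -1.   ]
 shift tool mm [87.5  6.3 -0.5] turn [-0.0005  0.0001  0.0028] F [-0.6 -0.2 -0.3] op 0.0007
```

View pics/w15.png

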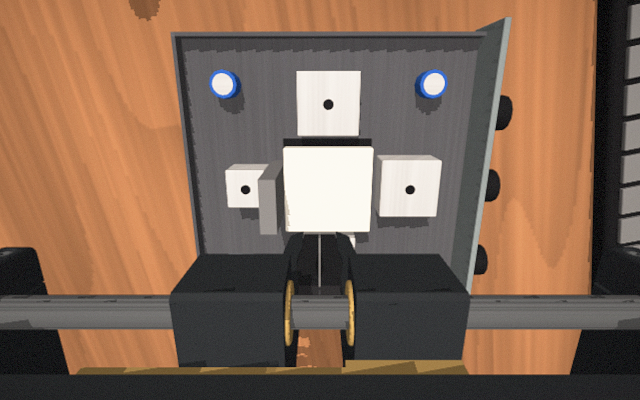

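View pics/w15z.png

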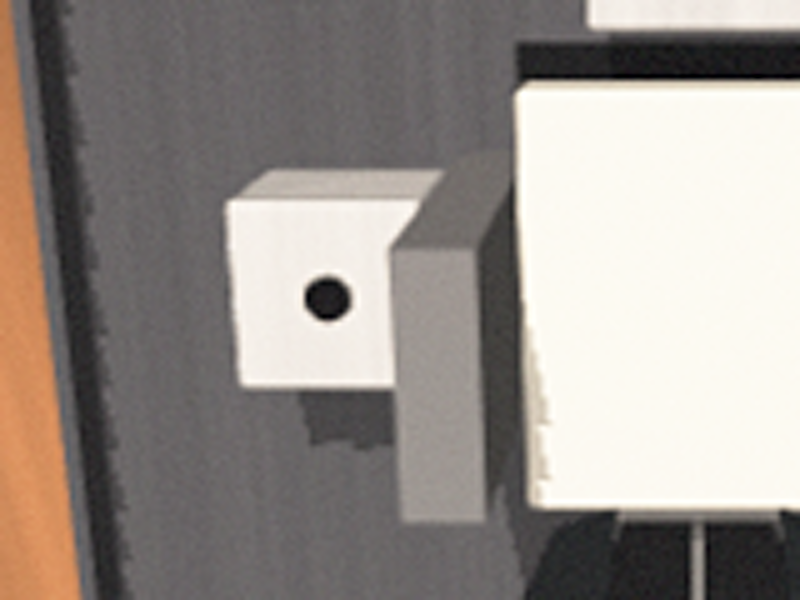

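Run:
```python
from g import *
c=np.load("c15.npy",allow_pickle=True).item()
d=dots("pics/w15.png",[(190,245),(190,410),(104,328)]); D=[plane(c,p,.038) for p in d]
x=(D[1]-D[0])/np.linalg.norm(D[1]-D[0]);y=np.array([-x[1],x[0],0]); C=(D[0]+D[1])/2
print("yaw",np.arctan2(x[1],x[0]),"C",C,"dist",np.linalg.norm(D[1]-D[0]), "+y dot",(D[2]-C)@x,(D[2]-C)@y)
Q=np.array([plane(c,(130+b/5,180+a/5),.080) for a,b in [(391,247),(476,247),(485,521),(401,521)]])
print([( (q-C)@x*1e3,(q-C)@y*1e3) for q in Q]); m=Q.mean(0)-C; print("spacer top in chassis mm",m@x*1e3,m@y*1e3)
T=np.array([[0,.2827,-.9592],[1,0,0],[0,-.9592,-.2827]]); M=rot(c['attitude'])@T.T
tcp=c['position']-M@np.array([-.1458,.0002,-.0725]); print("tile centre in tool mm",M.T@(C+[0,0,.006]-tcp)*1e3)
```

```text
yaw -0.16301351673845862 C [ 0.5501 -0.0506  0.038 ] dist 0.1340559544301201 +y dot 3.2262905364081994e-05 0.06698754731425077
[(np.float64(-47.581858870416134), np.float64(18.887595230199803)), (np.float64(-36.11068348703659), np.float64(18.891382007058134)), (np.float64(-36.373159387799696), np.float64(-21.12599644576601)), (np.float64(-48.29209304872712), np.float64(-21.136545147027366))]
spacer top in chassis mm -42.08944869849488 -1.1208910888838515
tile centre in tool mm [103.449    6.8024  -0.1578]
```

Run:
```python
from g import *
im=cv2.imread("pics/w14.png");cv2.imwrite("pics/w14z.png",cv2.resize(im[140:240,260:360],(600,600),interpolation=cv2.INTER_CUBIC))
```

```text
(no output)
```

View pics/w14z.png

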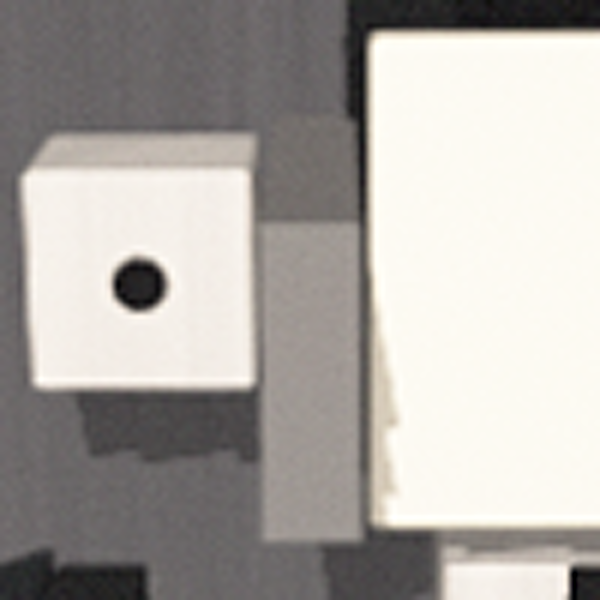

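Run:
```python
from g import *
c=np.load("c14.npy",allow_pickle=True).item()
d=dots("pics/w14.png",[(187,283),(187,442),(104,366)]); D=[plane(c,p,.038) for p in d]
x=(D[1]-D[0])/np.linalg.norm(D[1]-D[0]);y=np.array([-x[1],x[0],0]); C=(D[0]+D[1])/2
print(np.arctan2(x[1],x[0]),np.linalg.norm(D[1]-D[0]),(D[2]-C)@x)
for z,P in ((.08,[(260,222),(361,222),(363,542),(263,542)]),):
    Q=np.array([plane(c,(140+b/6,260+a/6),z) for a,b in P]); m=Q.mean(0)-C; print(m@x*1e3,m@y*1e3,(Q[1]-Q[0])@x,(Q[3]-Q[0])@x*1e3,(Q[2]-Q[1])@x*1e3)
```

```text
-0.16301695548045056 0.13368309377139426 7.975605079560663e-05
-41.96738198247067 -1.385113267044558 0.011745850516065975 -0.20006406993297127 0.2622393510965115
```

Run:
```python
from g import *
def go(cf,f,approx,off,s,top,bot):
    c=np.load(cf,allow_pickle=True).item()
    d=dots(f,approx); D=[plane(c,p,.038) for p in d]
    x=(D[1]-D[0])/np.linalg.norm(D[1]-D[0]);y=np.array([-x[1],x[0],0]); C=(D[0]+D[1])/2
    for z,P in ((.08,top),(.015,bot),(.01,bot)):
        for a,b in P:
            q=plane(c,(off[0]+b/s,off[1]+a/s),z)-C; print(z,np.round([q@x*1e3,q@y*1e3],2))
go("c14.npy","pics/w14.png",[(187,283),(187,442)],(140,260),6,[(260,222),(361,222)],[(270,118),(354,118)])
print(); go("c15.npy","pics/w15.png",[(190,245),(190,410)],(130,180),5,[(391,247),(476,247)],[(510,150)])
```

```text
0.08 [-47.86  18.71]
0.08 [-36.11  18.67]
0.015 [-48.64  18.84]
0.015 [-36.19  18.8 ]
0.01 [-48.8  17.9]
0.01 [-36.13  17.87]

0.08 [-47.58  18.89]
0.08 [-36.11  18.89]
0.015 [-38.79  19.92]
0.01 [-39.38  18.98]
```

The spacer stands upright with its face centre at -42.0 to -42.4 mm, against the ideal -43, so about 1 mm clear of the tile and 2.6 mm clear of the small can. Now pressing the tile.

Request:
send_rows --linear '[[10,6.5,0],[25,0,0],[25,0,0],[20,0,0],[10,0,0]]' --turn '[[0,0,0],[0,0,0],[0,0,0],[0,0,0],[0,0,0]]' --claw '[0,0,0,0,0]'

```text
t: 18.25
tool_pos: [0.5503, -0.051, 0.056]
tool_rot: [-0.457, -0.538, -0.459, 0.54]
contact_force: [0.2, 0.8, -0.6]
opening: 0.0003
```

Request:
send_rows --linear '[[3,0,0],[0,0,0],[0,0,0]]' --turn '[[0,0,0],[0,0,0],[0,0,0]]' --claw '[0,0,0]'

```text
t: 18.55
tool_pos: [0.5532, -0.0514, 0.0567]
tool_rot: [0.458, 0.539, 0.457, -0.539]
contact_force: [-0.2, -0.2, 0.1]
opening: 0.0008
```

Run:
```python
from g import *
delta([.5502,-.0505,.044],-.1625)
cv2.imwrite("pics/w16.png",capture("wrist"))
```

```text
t 18.55 pos [ 0.5532 -0.0514  0.0567] yaw y -0.163 tilt [ 0.002 -0.    -1.   ]
 shift tool mm [12.7 -3.1 -0.4] turn [-0.0005 -0.0001 -0.0019] F [-0.2 -0.2  0.1] op 0.0008
```

View pics/w16.png

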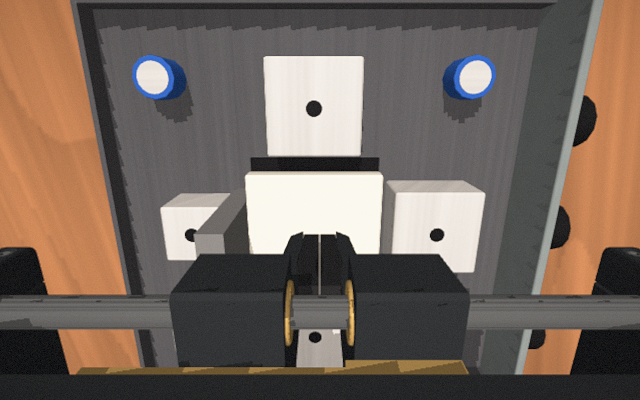

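The fingers are about 2.5 mm towards +x of the tile centre, with the tile spanning columns 247–382. Correcting and pressing.

Request:
send_rows --linear '[[6,-2.5,0],[5,0,0],[3,0,0],[2,0,0],[0,0,0]]' --turn '[[0,0,0],[0,0,0],[0,0,0],[0,0,0],[0,0,0]]' --claw '[0,0,0,0,0]'

```text
t: 19.1
tool_pos: [0.5498, -0.0508, 0.0399]
tool_rot: [-0.458, -0.539, -0.458, 0.539]
contact_force: [-2.4, 0.0, 5.1]
opening: 0.0004
```

Request:
send_rows --linear '[[1,0,0],[1,0,0],[1,0,0],[0,0,0]]' --turn '[[0,0,0],[0,0,0],[0,0,0],[0,0,0]]' --claw '[0,0,0,0]'

```text
t: 19.5
tool_pos: [0.5498, -0.0508, 0.0383]
tool_rot: [-0.458, -0.539, -0.458, 0.539]
contact_force: [-5.3, 0.3, 13.6]
opening: 0.0004
```

Request:
send_rows --linear '[[1,0,0],[0,0,0],[0,0,0]]' --turn '[[0,0,0],[0,0,0],[0,0,0]]' --claw '[0,0,0]'

```text
t: 19.8
tool_pos: [0.5498, -0.0508, 0.0382]
tool_rot: [-0.457, -0.539, -0.458, 0.539]
contact_force: [-9.0, 1.0, 21.1]
opening: 0.0002
```

Run:
```python
from g import *
delta([.5502,-.0505,.038],-.1625)
cv2.imwrite("pics/w17.png",capture("wrist"))
im=capture("side");a=cv2.resize(im[130:245,250:400],None,fx=5,fy=5,interpolation=cv2.INTER_CUBIC)
cv2.imwrite("pics/sd17.png",a);cv2.imwrite("pics/sc17.png",capture("scene"))
```

```text
t 19.8 pos [ 0.5498 -0.0508  0.0382] yaw y -0.163 tilt [-0.001  0.    -1.   ]
 shift tool mm [ 0.2  0.3 -0.4] turn [-0.0005  0.      0.0006] F [-9.   1.  21.1] op 0.0002
```

View pics/w17.png

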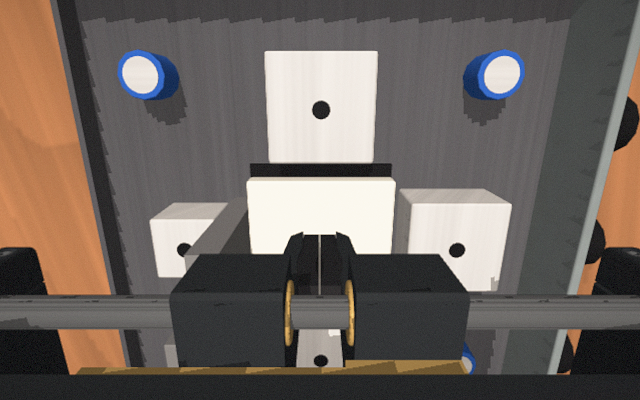

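View pics/sd17.png

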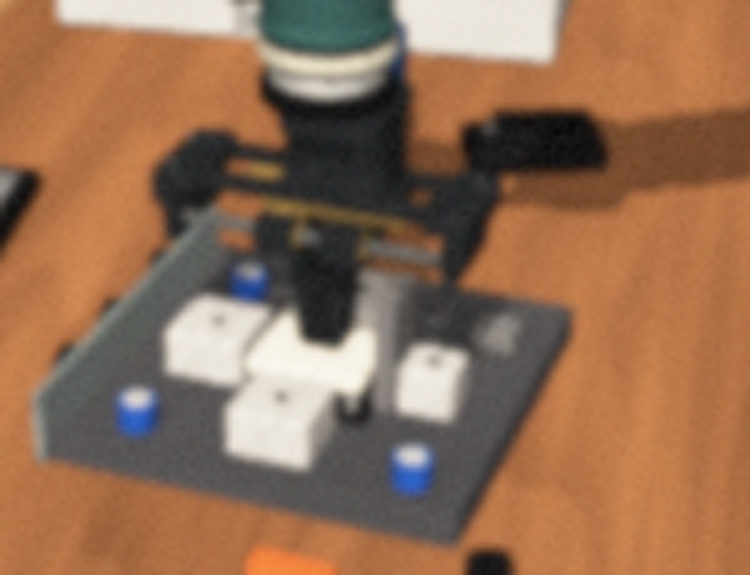

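View pics/sc17.png

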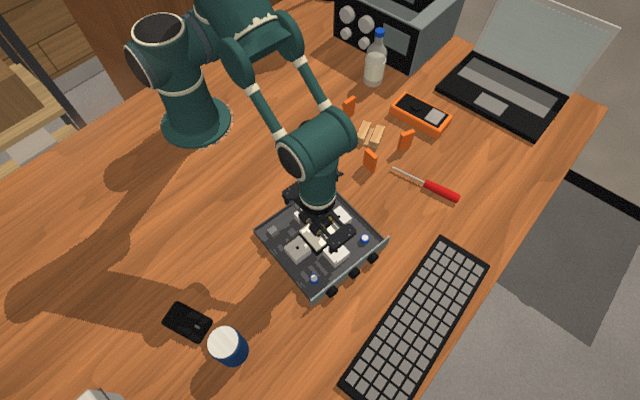

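The tile is down to 38.2 mm under 21 N, which is on its stop. The spacer is still upright and the other things have not moved. Handing in.

```bash
python3 -c "
from h import *
print(r.close_job())"
```

```text
the job is handed in; nothing more can be done
None
```

The job is handed in at about 20 s on the robot's clock (limit 64 s), with the tile still held flush under the closed fingers.

- **Plug-in can:** it was the one at the chassis's -y side. I pressed it home; its top stopped at 38.2 mm, and pushing harder, up to 26 N, moved it no further.
- **Spacer:** I took the grey block from its stand, lowered it into the gap beside the small can and let go once its foot was on the floor. It stands upright.
- **Tile:** pressed to 38.2 mm and held there with about 21 N, more than the 7 N it needs.
- **Everything else:** the last pictures show the other things where they were. The orange look-alikes were not touched.

**Disagreeing check:** the spacer's centring. While it was still gripped, the camera put it within about 0.2 mm of the gap's centre. After release, two views put its centre at -42.0 to -42.4 mm against the ideal -43, so 0.6 to 1 mm towards the tile. It was still clear of both sides (roughly 1 mm from the tile, 2.6 mm from the small can), so I left it rather than regrip.

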